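# Unload the locked drying case

## Robot

A 7-joint arm with a two-finger parallel gripper is mounted at the origin on a cart in front of the work surface, level with it; the furniture and walls round the work are solid. World frame = base frame: x ahead of the robot, y to its left, z up, the work surface at z = 0. Lengths are in m, angles in rad, forces in N, time in s.
With the tool pointing down it reaches from about 0.4 to 0.875 m from the base axis. Payload 19.3 kg.
Tool frame: the origin (TCP) lies on the mounting face of the last link; the fingertips stand 173 mm ahead of it and the grasp point (between the pads) lies 155 mm ahead of it (bot.grip_point_offset is the distance from the TCP to the grasp point, in m); z points along the fingers, y is the line along which they close (so a half turn about z gives the same grasp; the last joint's range is limited). The gripper opens to 85 mm and grips with 20 to 120 N. Pads are 22 mm wide; open, the fingers measure 114 mm over their backs; the gripper's body (76 mm by 85 mm) begins 54 mm behind the grasp point. The pads swing forward as they close: fully open they stand 13 mm farther back than shut.
Start: joints at [1.123, 0.521, -0.036, 1.599, 0.021, 1.021, -0.113], TCP at [0.231, -0.581, 0.405] pointing down, gripper open.
Joint ranges: [-2.91, 2.91], [-0.3, 2.13], [-1.5, 1.42], [0.17, 2.43], [-1.26, 4.41], [0.16, 1.93], [-2.52, 2.52]. Speed limits (rad/s): [1.89, 1.89, 2.39, 2.39, 3.01, 3.01, 3.01].

## Interface

Orientations are given as [roll, pitch, yaw] about the fixed x, y, z axes, in that order (R = Rz(yaw) Ry(pitch) Rx(roll)).
In Python, from workcell import bot gives the robot as it stands.
- The arm moves only by the tool arm_command, never from a script. Its argument "deltas" is a list of rows, each a list of 3 entries, a list of its own where there are three numbers: the shift along the tool's x, y, z in cm, then the turn, a rotation vector about the tool's x, y, z in rad, then the finger opening in cm, from 0 to 8.54. In form: [[[tx, ty, tz], [rx, ry, rz], claw], ...]. A call has 1 to 20 rows; each row shifts and turns the commanded pose from where the row before left it, along the tool's axes as they then stand; what a row does not reach is not made up. A row lasts 1/10 s, in which the tool goes at most 50 mm and 8.59 degrees, less where a joint would pass 70% of its speed; a pose out of reach is approached as far as the arm can. A call with a gripper value outside its range is refused whole. The fingers move at their own pace and stop on an object; "newtons" is the grip in N (left out, the last holds). Time passes only in rows, so rows that do not move let the fingers close. It gives the time, the measured TCP pose, the force, the opening and the grip force at its end, in the units of the state.
- bot.observe(): the state, without advancing time (a new reading comes with each control period).
- bot.grab_frame(name): name is "side" or "top"; returns a dict with "frame" (420x560x3 uint8, red, green, blue), "K" (3x3 intrinsics, pixels), "k1" (the pictures are not rectified: a ray, as slopes to the right and down, at radius r is drawn at 1 + k1 r^2 times it, then the intrinsics apply), "rvec" (rotation vector, rad) and "tvec" (3), from world to camera coordinates, as OpenCV has them. Camera axes: x right, y down, z forward; pixel columns grow to the right and rows downward; lengths in m; the calibration is good to about 2 mm. A picture is of the moment at which its call begins. There is no depth.
- bot.job_done(): hands the job in; it is judged then, once.
Trained networks look in a picture, given as the dict that the camera call returned (one of the last four; its "shot" number tells which), for a name from the list of things; names that differ only in an ending like _2 or _b are one class to them, and where a whole thing is asked for, a point or a joint stands for the part that bears it (a point fixed in the world has none). Each returns a list of dicts, best first, with "p" (0 to 1); they miss things now and then, are a little off and sometimes report something else, mostly with a low value. They report only what shows in the picture. A call takes as long as a camera call.
- bot.find_in(name, picture): "rect" ([left, top, width, height] in pixels, round what is visible of it).
- bot.mark_of(name, picture): "at" ([column, row] in pixels: a listed point, or the origin of a listed thing).
The state is a dict: "clock": time; "qpos": joint angles; "qd": joint speeds; "joint_efforts": joint torques, N m; "position": TCP position; "tool_rot": TCP orientation; "force": force on the tool from outside, world axes, zero at the start; "moment": the same for the moment, N m; "grip_width": finger opening in m; "finger_force": force on a finger pad.
Only numpy, scipy, OpenCV 4.12 (cv2) and the standard library are available. Lean on these libraries where they do the work, as an engineer would, in place of code of your own. Each camera call takes 0.05 s, during which the arm holds its last target. There are 200 camera calls.

## Task

The coated circuit boards have dried in the locked case. With the slot key, turn the lid's fastener to unlock it, open the lid and move every board from the case to the open rack, each standing upright and fully down in a slot of its own; hold boards only by their two side edges, never by the coated faces, and do not let one fall. Then shut the lid, lock it again with the key and put the key back upright in its stand, without shifting the pliers or the flux tin that lie nearby.

Things in the scene. Friction and masses are not known exactly. Their poses are not given: they have to be found in the camera images.
- key_grip (a point): slot key, upright in its stand, blade down. This point is the middle of its black paddle handle (34 mm along x, 10 mm thick along y, 34 mm tall along z). From 17 mm under the point a shank 16 x 8 mm, at 59 mm stepping to 5.5 mm thick; from 63 mm the steel blade, 16 mm wide along x, 3 mm thick along y, narrowing to 12 mm at the tip, 75 mm under the point. 70 g
- key_pocket (a point): key stand, a loose grey block 54 x 64 x 44 mm (0.9 kg) on the bench with one rectangular pocket. This point is the middle of the pocket's mouth on the block's top. The pocket has a bevelled mouth and is 19.5 mm along x, 10.5 mm along y, 38 mm deep, so the key put home has its grip point 37 mm above this point. Key x lies along pocket x, either way round
- fastener_slot (a point): slotted round head (26 mm wide, standing 8 mm above the lid) of the quarter-turn fastener near the lid's front right corner. This point is the centre of the slot at the top of the head. The slot runs right across the head along this frame's x axis, is 5 mm wide with rounded lips and 6.5 mm deep: with the blade on its floor the key's grip point is 68 to 69 mm above this point. The fastener is carried by the lid
- fastener (a joint): turn of the fastener: 0 = locked (a cam tongue under the lid lies beneath a catch of the case and holds the lid down), 1.571 = unlocked, at its stop; grows as it is turned counter-clockwise seen from above the lid. The catch is free from about 1.3. It stays where it is left (about 0.05 N m of friction); stops at both ends. The blade has about 0.13 rad of play in the slot
- lid (a joint): lid of the case, 0 = shut, up to 1.85 = open (past upright); hinged along the far edge, its front edge rises. A stiff hinge (0.34 N m): the lid stays where it is left. It must be unlocked to open and should be shut with the fastener still in its unlocked position
- lid_bar (a point): middle of the lid's handle, a round steel bar 10 mm thick and 68 mm long along this frame's y axis, on two posts near the lid's front edge; the bar's middle is 32 mm above the lid's upper face, 166 mm from the hinge axis along the lid and 34.5 mm above the hinge axis when shut. x and z of this frame turn with the lid; with the lid upright the bar is on its far side
- lid_axis (a point): middle of the lid's hinge axis, which runs along this frame's y (98 mm above the bench). Frame fixed to the case: x points from the case's front to its back (away from the robot), y to its left, z up
- case: drying case, grey box fixed to the bench, 180 mm (x, front to back) x 148 mm (y) x 95 mm high without lid, walls 4 mm; origin under its centre, axes as lid_axis. Inside, boards stand with their planes across the case (board x along case x) in a comb of four slots at x = -56, -32, -8 and 16 mm, y = 0; a board's lower edge is 6 mm and its top edge 86 mm above the bench. The fins of the comb reach 28 mm above the comb's floor
- rack: open board rack, loose (1 kg), aluminium base 130 (x) x 80 (y) x 6 mm with two rows of black pointed fins (at y = -26 and 26 mm); origin under its centre. Four slots at x = -36, -12, 12 and 36 mm, each 4.8 mm wide for the lowest 18 mm and opening at 45 degrees to 24 mm above that; a board stands in a slot with its plane along rack y and z, centred on y = 0, its middle 46 mm above the rack's origin
- board_a_mid (a point): one circuit board: 60 mm wide (y), 80 mm tall (z), 3.2 mm thick (x), 45 g, parts and coating on both faces (coated area with its parts: 36 mm wide, 7 mm thick over all, from 14 to 72 mm above the lower edge), 12 mm bare margin at each side. This point is the middle of the board, 40 mm above its lower edge; x is normal to the faces, y across the width, z up. Boards are all alike (both faces, either way round); some may be absent
- board_b_mid (a point): one circuit board: 60 mm wide (y), 80 mm tall (z), 3.2 mm thick (x), 45 g, parts and coating on both faces (coated area with its parts: 36 mm wide, 7 mm thick over all, from 14 to 72 mm above the lower edge), 12 mm bare margin at each side. This point is the middle of the board, 40 mm above its lower edge; x is normal to the faces, y across the width, z up. Boards are all alike (both faces, either way round); some may be absent
- board_c_mid (a point): one circuit board: 60 mm wide (y), 80 mm tall (z), 3.2 mm thick (x), 45 g, parts and coating on both faces (coated area with its parts: 36 mm wide, 7 mm thick over all, from 14 to 72 mm above the lower edge), 12 mm bare margin at each side. This point is the middle of the board, 40 mm above its lower edge; x is normal to the faces, y across the width, z up. Boards are all alike (both faces, either way round); some may be absent
- board_d_mid (a point): one circuit board: 60 mm wide (y), 80 mm tall (z), 3.2 mm thick (x), 45 g, parts and coating on both faces (coated area with its parts: 36 mm wide, 7 mm thick over all, from 14 to 72 mm above the lower edge), 12 mm bare margin at each side. This point is the middle of the board, 40 mm above its lower edge; x is normal to the faces, y across the width, z up. Boards are all alike (both faces, either way round); some may be absent
- pliers_blue: blue-handled pliers lying on the bench, 151 x 50 x 14 mm; not part of the job
- flux_tin: flux tin, round and red, on the bench, 56 mm wide, 20 mm high; not part of the job

How it is judged:
By the outcome, as a careful person would: the job done as asked, in the order asked, and still so for the second after the job is handed in, with the robot touching nothing.
Of board_a, board_b, board_c, board_d only 2 to 4 are there at a start; the rules pass over those that are not, and their reading is None.
At some moment in a run one of rack may be knocked a few centimetres aside while the robot is not near it.
It also fails if it takes over 210 s, if anything falls off the work surface, if the arm or the gripper's body presses on something with over 40 N, if the wrist force passes 120 N, or if a joint passes its speed limit or range.

## Working session

There is one attempt and no reset: what is moved stays moved. The work goes in short steps, Python scripts to look and compute and a tool call to move; the robot and the scene stay as the last step left them, time stands still between calls to the robot, and variables do not carry over. Pictures are saved under pics/ and viewed, at most 14 in all, crops included, and the job is handed in when it is done.

Besides the shell and the picture viewer there is one more tool, called after "Emit:" by a JSON object that holds its "op" and its "data". arm_command: Moves the arm, as the interface text tells. Its arguments: {"type":"object","properties":{"deltas":{"type":"array","items":{"type":"array"}},"newtons":{"type":"number"}},"required":["deltas"]}

```bash
mkdir -p pics; ls; cat > h.py <<'E'
import numpy as np, cv2
from scipy.spatial.transform import Rotation as R
from scipy.optimize import least_squares
from workcell import bot
def save(f,n): cv2.imwrite(f'pics/{n}.png',f['frame'][:,:,::-1])
def proj(f,P):
    P=np.atleast_2d(P); c=(R.from_rotvec(np.ravel(f['rvec'])).as_matrix()@P.T).T+np.ravel(f['tvec'])
    s=c[:,:2]/c[:,2:]; s=s*(1+f['k1']*(s**2).sum(1,keepdims=True))
    K=np.array(f['K']); return s@K[:2,:2].T+K[:2,2]
def ray(f,px):
    K=np.array(f['K']); d=np.linalg.solve(K[:2,:2],np.array(px,float)-K[:2,2]); s=d.copy()
    for _ in range(30): s=d/(1+f['k1']*(s@s))
    Rm=R.from_rotvec(np.ravel(f['rvec'])).as_matrix()
    return -Rm.T@np.ravel(f['tvec']), Rm.T@np.array([*s,1])
def onz(f,px,z):
    o,d=ray(f,px); return o+d*(z-o[2])/d[2]
def tri(fs,pxs):
    A=np.zeros((3,3));b=np.zeros(3)
    for f,p in zip(fs,pxs):
        o,d=ray(f,p); d/=np.linalg.norm(d); M=np.eye(3)-np.outer(d,d); A+=M;b+=M@o
    x=np.linalg.solve(A,b)
    return x,[float(np.linalg.norm(proj(f,x)[0]-p)) for f,p in zip(fs,pxs)]
def rel(target_grip,yaw=None):
    pass
E
python3 - <<'E'
from h import *
np.set_printoptions(precision=4,suppress=True)
o=bot.observe(); print(o)
T=bot.grab_frame('top');S=bot.grab_frame('side')
save(T,'t0');save(S,'s0')
for n,f in(('T',T),('S',S)): print(n,f['K'],f['k1'],ray(f,(280,210)))
for n in ['key_grip','key_pocket','fastener_slot','lid_bar','lid_axis','case','rack','board_a_mid','pliers_blue','flux_tin']:
    for l,f in(('T',T),('S',S)):
        print(n,l,[(np.round(m['at'],1).tolist(),round(m['p'],2)) for m in bot.mark_of(n,f)[:4]])
print(bot.observe()['clock'])
E
```

```text
pics
{'clock': 0.0, 'qpos': array([ 1.1228,  0.522 , -0.0363,  1.6   ,  0.0212,  1.0211, -0.1128]), 'qd': array([-0.0007,  0.0008, -0.0008,  0.0005, -0.0007, -0.0005,  0.0003]), 'joint_efforts': array([  0.0008, -92.7112,   1.9805, -36.9935,   0.018 ,   0.0081,
         0.0001]), 'position': array([ 0.2305, -0.5808,  0.4041]), 'tool_rot': array([-3.1405,  0.0001,  0.3778]), 'force': array([ 0.3709, -0.1344, -0.6245]), 'moment': array([-0.0175, -0.0276,  0.0018]), 'finger_force': 0.0, 'grip_width': 0.08548031713736781}
T [[523.0496   0.     283.6516]
 [  0.     523.0496 205.9772]
 [  0.       0.       1.    ]] -0.060621185869462496 (array([0.1949, 0.0234, 1.5626]), array([ 0.2165,  0.0187, -0.9762]))
S [[512.6908   0.     286.7587]
 [  0.     512.6908 208.6379]
 [  0.       0.       1.    ]] -0.004809958878195267 (array([0.4772, 1.0859, 1.0128]), array([ 0.0366, -0.7473, -0.6636]))
key_grip T [([211.0, 236.4], 0.62)]
key_grip S [([309.3, 175.0], 0.63)]
key_pocket T [([217.1, 240.8], 0.75)]
key_pocket S [([316.2, 274.7], 0.55), ([306.3, 174.8], 0.27)]
fastener_slot T [([335.2, 232.3], 0.61)]
fastener_slot S [([299.5, 167.8], 0.59)]
lid_bar T [([313.7, 233.6], 0.93)]
lid_bar S [([306.7, 176.5], 0.7)]
lid_axis T [([320.5, 179.9], 0.66)]
lid_axis S [([241.6, 182.3], 0.75)]
case T [([322.9, 216.8], 0.95)]
case S [([276.2, 207.8], 0.84)]
rack T [([406.8, 250.1], 0.88)]
rack S [([305.1, 153.4], 0.88)]
board_a_mid T []
board_a_mid S []
pliers_blue T [([178.2, 199.0], 0.73)]
pliers_blue S [([260.3, 330.5], 0.89)]
flux_tin T [([184.0, 237.9], 0.74)]
flux_tin S [([315.9, 316.1], 0.73)]
1.1
```

View pics/t0.png

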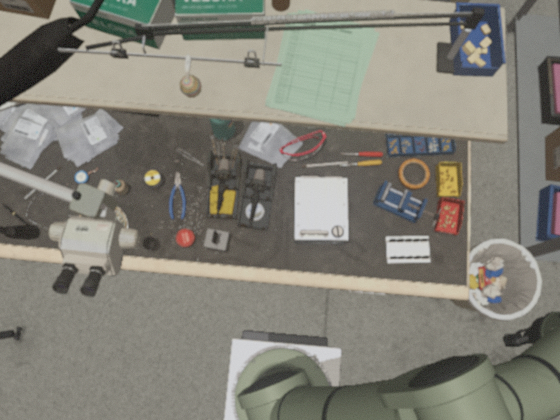

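View pics/s0.png

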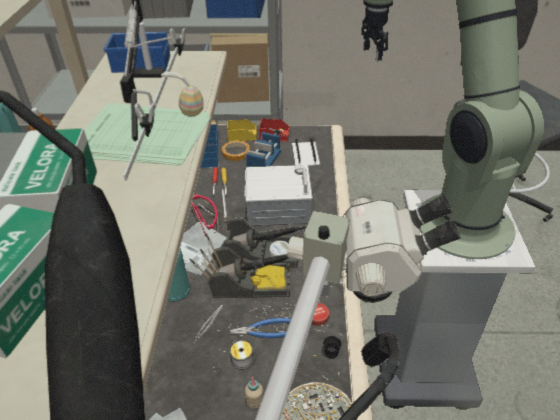

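The top view shows the key stand at (216,240), the case at (321,209) with bar (313,234) and fastener (337,231), the empty rack at (408,249), the tin at (185,238) and the pliers at (178,200). The side view hides the key stand behind a foreground gadget.

```bash
python3 - <<'E'
from h import *
np.set_printoptions(precision=4,suppress=True)
T=bot.grab_frame('top');S=bot.grab_frame('side')
def m(n,f): return bot.mark_of(n,f)[0]['at']
for n in ['lid_bar','lid_axis','case','rack','fastener_slot','flux_tin','pliers_blue']:
    a,b=m(n,T),m(n,S); print(n,tri([T,S],[a,b]))
for n,z in [('lid_bar',.1325),('lid_axis',.098),('rack',0),('case',0),('fastener_slot',.1085),('key_pocket',.044),('key_grip',.081),('flux_tin',0.01)]:
    print(n,z,onz(T,m(n,T),z),onz(S,m(n,S),z))
f=T['frame']
c1=cv2.resize(f[225:255,200:235],None,fx=11,fy=11,interpolation=cv2.INTER_CUBIC)
c2=cv2.resize(f[225:270,380:435],None,fx=7,fy=7,interpolation=cv2.INTER_CUBIC)
c3=cv2.resize(f[170:245,285:355],None,fx=5,fy=5,interpolation=cv2.INTER_CUBIC)
out=np.zeros((600,780,3),np.uint8)
for c,(y,x) in((c1,(0,0)),(c2,(0,390)),): 
    h=min(c.shape[0],600-y);w=min(c.shape[1],780-x);out[y:y+h,x:x+w]=c[:h,:w]
c=c3[:265];c3s=cv2.resize(f[200:245,285:355],None,fx=5.5,fy=5.5,interpolation=cv2.INTER_CUBIC)
out[340:340+c3s.shape[0],0:c3s.shape[1]]=c3s
c4=cv2.resize(S['frame'][155:225,235:325],None,fx=4,fy=3.6,interpolation=cv2.INTER_CUBIC); out[340:340+c4.shape[0],400:400+c4.shape[1]]=c4
cv2.imwrite('pics/crop1.png',out[:,:,::-1])
E
```

```text
lid_bar (array([0.4246, 0.2006, 0.3212]), [14.055986206357439, 15.5199607834056])
lid_axis (array([ 0.6358, -0.0617,  0.085 ]), [0.7557490583350087, 0.7732591505756138])
case (array([ 0.5343, -0.07  , -0.0077]), [1.9352084851552085, 1.9743328254484656])
rack (array([ 0.453 , -0.3494, -0.01  ]), [0.3341034201704521, 0.2975389203751317])
fastener_slot (array([ 0.4705, -0.1139,  0.1158]), [0.3891638566150299, 0.37591571579359323])
flux_tin (array([0.4324, 0.3327, 0.0075]), [0.8282447221500023, 1.041652404870839])
pliers_blue (array([ 0.5596,  0.3688, -0.    ]), [0.2378393908305888, 0.31071294053105736])
lid_bar 0.1325 [0.4203 0.2317 0.1325] [ 0.4524 -0.054   0.1325]
lid_axis 0.098 [ 0.6296 -0.0607  0.098 ] [ 0.6357 -0.0466  0.098 ]
rack 0 [ 0.4523 -0.3473  0.    ] [ 0.4522 -0.3349  0.    ]
case 0 [ 0.5267 -0.0687  0.    ] [ 0.5397 -0.0636  0.    ]
fastener_slot 0.1085 [ 0.473  -0.1148  0.1085] [ 0.4693 -0.1232  0.1085]
key_pocket 0.044 [0.4358 0.2338 0.044 ] [0.4311 0.2374 0.044 ]Traceback (most recent call last):
  File "<stdin>", line 8, in <module>
  File "<stdin>", line 4, in m
IndexError: list index out of range
```

```bash
python3 - <<'E'
from h import *
T=bot.grab_frame('top');S=bot.grab_frame('side')
f=T['frame']
up=lambda a,k:cv2.resize(a,None,fx=k,fy=k,interpolation=cv2.INTER_CUBIC)
out=np.zeros((600,790,3),np.uint8)
def put(c,y,x): out[y:y+c.shape[0],x:x+c.shape[1]]=c[:600-y,:790-x]
put(up(f[225:255,200:235],10),0,0)       # key stand
put(up(f[230:268,380:436],7),0,355)      # rack
put(up(f[172:245,288:355],4),305,0)
put(up(S['frame'][158:230,240:320],4),305,300)
put(up(S['frame'][138:170,290:325],4),305,640)
cv2.imwrite('pics/crop1.png',out[:,:,::-1])
E
```

```text
(no output)
```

View pics/crop1.png

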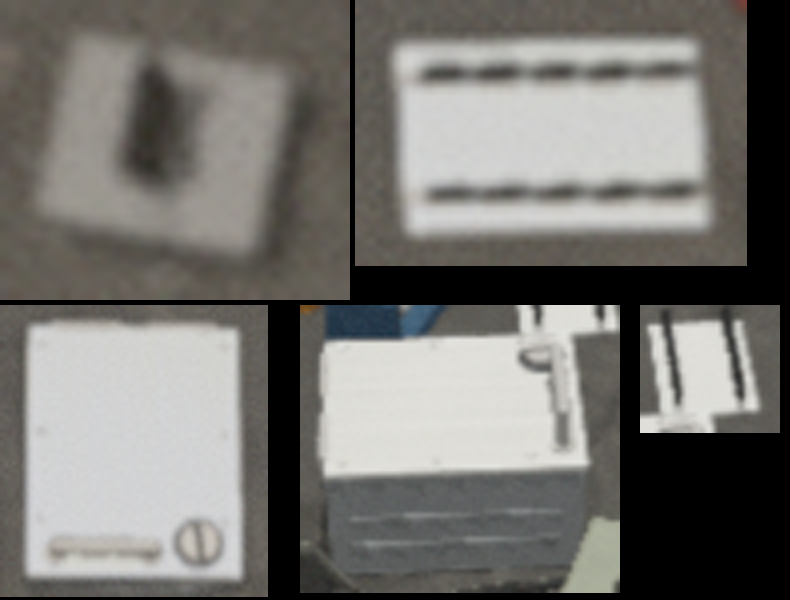

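```bash
cat >> h.py <<'E'
def blobquad(f,seed,lo,box):
    """corners of bright blob containing seed; lo = grey threshold"""
    g=cv2.cvtColor(f['frame'],cv2.COLOR_RGB2GRAY); x0,y0,x1,y1=box
    k=8; c=cv2.resize(g[y0:y1,x0:x1],None,fx=k,fy=k,interpolation=cv2.INTER_CUBIC)
    m=(c>lo).astype(np.uint8); m=cv2.morphologyEx(m,cv2.MORPH_CLOSE,np.ones((41,41)))
    cs,_=cv2.findContours(m,cv2.RETR_EXTERNAL,cv2.CHAIN_APPROX_NONE)
    ct=max(cs,key=cv2.contourArea)[:,0].astype(float)
    q=cv2.approxPolyDP(ct.astype(np.float32)[:,None],0.06*cv2.arcLength(ct.astype(np.float32)[:,None],True)*.7,True)[:,0]
    n=len(q); L=[]
    for i in range(n):
        a,b=q[i],q[(i+1)%n]; d=(b-a)/np.linalg.norm(b-a); nn=np.array([-d[1],d[0]]); t=(ct-a)@d/np.linalg.norm(b-a)
        s=ct[(abs((ct-a)@nn)<12)&(t>.12)&(t<.88)]
        v=cv2.fitLine(s.astype(np.float32),cv2.DIST_HUBER,0,.01,.01).ravel(); L.append(v)
    P=[]
    for i in range(n):
        u,v=L[i-1],L[i]; A=np.array([[u[0],-v[0]],[u[1],-v[1]]]); s=np.linalg.solve(A,[v[2]-u[2],v[3]-u[3]])
        P.append((u[2]+s[0]*u[0],u[3]+s[0]*u[1]))
    return (np.array(P)+.5)/k-.5+np.array([x0,y0])
E
python3 - <<'E'
from h import *
np.set_printoptions(precision=4,suppress=True)
T=bot.grab_frame('top');S=bot.grab_frame('side')
g=cv2.cvtColor(T['frame'],cv2.COLOR_RGB2GRAY);print(g[210,285:360:3],g[240,196:240:2],g[249,380:440:3])
for n,f,lo,box,z in [('lidT',T,150,(285,165,360,250),.1005),('rackT',T,150,(375,228,445,275),.006),('standT',T,122,(198,222,236,258),.044),('rackS',S,160,(290,130,330,170),.006)]:
    try:
        q=blobquad(f,None,lo,box); w=np.array([onz(f,p,z) for p in q]); e=np.roll(w,-1,0)-w
        print(n,q.tolist() if len(q)!=4 else '',w[:,:2].tolist(),'c',w.mean(0),'len',np.linalg.norm(e,axis=1),'yaw',np.arctan2(e[:,1],e[:,0]))
    except Exception as x: print(n,x)
def many(n,f,k=1): return [(np.round(m['at'],1).tolist(),round(m['p'],2)) for m in bot.mark_of(n,f)[:2]]
for n in ['key_grip','key_pocket','fastener_slot','lid_bar','lid_axis']:
    print(n,many(n,T),many(n,S))
for n in ['key_grip','fastener_slot','lid_bar']: print(n,bot.find_in(n,T)[:2])
E
```

```text
[ 93  97  97 140 210 209 210 211 209 209 210 208 210 212 209 210 211 209
 211 209 211 132  88  95  99] [ 78  85  82  98 118 150 149 144  86  52  72  86 135 151 152 144  77  78
  97  90  81  84] [ 94  94 160 208 210 209 209 210 206 207 209 209 207 208 208 209 201  90
  95  98]
lidT  [[0.6252218518804497, 0.01930230335325346], [0.43792673014958905, 0.004434002822917973], [0.4501698892574344, -0.1491143795704303], [0.6336537385970948, -0.13387281049362515]] c [ 0.5367 -0.0648  0.1005] len [0.1879 0.154  0.1841 0.1534] yaw [-3.0624 -1.4912  0.0829  1.6258]
rackT  [[0.4886509874982612, -0.27218635364008303], [0.4070255834098412, -0.2780495777331674], [0.42130351934775584, -0.40986471364244603], [0.5027483793852789, -0.40171442300092014]] c [ 0.4549 -0.3405  0.006 ] len [0.0818 0.1326 0.0819 0.1303] yaw [-3.0699 -1.4629  0.0997  1.6792]
standT  [[0.45782618453689694, 0.2619927301170556], [0.40440107419080995, 0.26728475074736946], [0.39844515278453985, 0.203434921832095], [0.45232087306152724, 0.19809741247437082]] c [0.4282 0.2327 0.044 ] len [0.0537 0.0641 0.0541 0.0641] yaw [ 3.0429 -1.6638 -0.0987  1.4848]
rackS  [[0.42403899741878304, -0.40955787486301487], [0.3043592990894003, -0.4226055770345398], [0.6214248494526755, -0.18317365452688583], [0.4111357113574904, -0.2855947195054225]] c [ 0.4402 -0.3252  0.006 ] len [0.1204 0.3973 0.2339 0.1246] yaw [-3.033   0.6468 -2.6884 -1.4671]
key_grip [([213.0, 235.8], 0.48)] []
key_pocket [([215.3, 237.6], 0.66)] [([313.1, 272.1], 0.56)]
fastener_slot [([320.4, 179.7], 0.6), ([336.6, 230.6], 0.48)] [([301.1, 168.4], 0.44)]
lid_bar [([315.8, 233.4], 0.64)] [([305.6, 174.7], 0.72)]
lid_axis [([319.9, 181.5], 0.6)] [([245.2, 182.4], 0.78)]
key_grip [{'rect': [212.4, 232.1, 6.3, 9.1], 'p': 0.54}]
fastener_slot [{'rect': [331.7, 226.0, 10.7, 7.7], 'p': 0.59}]
lid_bar [{'rect': [294.7, 176.7, 54.5, 61.0], 'p': 0.57}]
```

```bash
python3 - <<'E'
from h import *
np.set_printoptions(precision=4,suppress=True,linewidth=200)
T=bot.grab_frame('top');S=bot.grab_frame('side')
g=cv2.cvtColor(T['frame'],cv2.COLOR_RGB2GRAY).astype(float)
print(g[223:240,328:347].astype(int))
gs=cv2.cvtColor(S['frame'],cv2.COLOR_RGB2GRAY).astype(float)
print(gs[160:175,290:312].astype(int))
print(g[227:252,208:226].astype(int))
# key fit
yaw=-.094; c,s=np.cos(yaw),np.sin(yaw); Rz=np.array([[c,-s,0],[s,c,0],[0,0,1]])
k=10; x0,y0=203,224; reg=cv2.resize(g[y0:258,x0:232],None,fx=k,fy=k,interpolation=cv2.INTER_LINEAR)
def hull(p,b):
    P=np.array([[i*b[0],j*b[1],z] for i in(-1,1) for j in(-1,1) for z in(b[2],b[3])])@Rz.T+p
    q=(proj(T,P)-[x0,y0]+.5)*k-.5; return cv2.convexHull(q.astype(np.float32)).astype(np.int32)
best=[]
for x in np.arange(.41,.45,.001):
  for y in np.arange(.215,.25,.001):
    m=np.zeros(reg.shape,np.uint8); p=np.array([x,y,.081])
    cv2.fillPoly(m,[hull(p,(.017,.005,-.017,.017))],1)
    o=cv2.dilate(m,np.ones((15,15)))-m
    best.append((reg[m>0].mean()-reg[o>0].mean(),x,y,reg[m>0].mean()))
best.sort(); print(np.array(best[:6]))
E
```

```text
[[210 211 209 210 209 212 212 211 209 210 212 209 211 210 209 211 210 210 211]
 [212 211 211 209 210 208 208 206 203 202 202 205 204 210 211 209 207 210 212]
 [211 209 211 210 209 207 194 182 178 173 181 184 192 201 205 204 201 208 208]
 [211 211 211 211 205 189 170 155 140 144 159 171 173 185 199 202 200 206 211]
 [211 209 211 205 186 168 163 162 144 136 162 176 176 175 183 196 200 204 210]
 [211 212 208 193 165 153 177 183 160 136 160 187 190 177 171 185 203 209 212]
 [209 212 206 180 151 165 190 191 174 140 155 186 196 186 164 171 199 210 213]
 [206 210 202 169 144 174 194 196 181 144 152 184 197 189 162 162 196 211 211]
 [197 207 202 165 144 172 194 198 182 146 148 184 197 192 161 162 194 210 213]
 [184 203 200 167 140 160 189 197 187 146 140 182 196 187 160 160 197 211 213]
 [175 201 204 179 145 145 175 189 187 150 139 178 190 178 152 164 198 212 211]
 [180 201 207 193 160 137 155 173 175 151 136 167 173 158 144 174 202 210 212]
 [190 208 209 205 186 156 136 146 155 135 120 138 143 139 163 191 207 211 213]
 [203 211 210 212 201 178 155 137 137 130 117 128 142 161 187 205 211 212
[... 3020 characters left out ...]
1 152 147 140]
 [142 143 146 147 149 152 143 143 138 146 150 150 155 151 154 153 150 137]
 [118 124 125 131 133 139 139 141 141 143 150 153 149 152 152 155 150 131]
 [ 85  92  95 100 108 115 120 119 124 132 137 145 144 146 149 150 145 120]
 [ 80  86  81  81  87  83  90  92  95 105 113 118 125 128 131 137 130 108]
 [ 88  86  83  82  82  83  83  87  80  84  89  92  95  97 101 110 108  92]
 [ 89  94  92  89  85  89  86  92  94  84  87  84  80  80  89  86  88  75]]
[[-39.5487   0.426    0.231   77.2097]
 [-39.1392   0.425    0.231   77.6612]
 [-38.9913   0.426    0.232   78.9423]
 [-38.9795   0.427    0.231   76.5239]
 [-38.6577   0.427    0.232   79.1068]
 [-38.4624   0.425    0.23    76.6607]]
```

```bash
python3 - <<'E'
from h import *
np.set_printoptions(precision=4,suppress=True,linewidth=200)
T=bot.grab_frame('top')
g=cv2.cvtColor(T['frame'],cv2.COLOR_RGB2GRAY).astype(float)
P=[]
for r in range(228,234):
    w=np.clip(190-g[r,334:341],0,None)-0; c=(w*np.arange(334,341)).sum()/w.sum(); P.append(onz(T,(c,r),.1085))
P=np.array(P);print(P[:,:2]); v=cv2.fitLine(P[:,:2].astype(np.float32),cv2.DIST_L2,0,.01,.01).ravel();print(v,np.arctan2(v[1],v[0]))
print('up dir yaw', [onz(T,(337,r),.1085) for r in(226,231,236)])
# fit disc: bright head face + ring
k=8;x0,y0=326,221;reg=cv2.resize(g[y0:242,x0:350],None,fx=k,fy=k,interpolation=cv2.INTER_CUBIC)
t=np.linspace(0,2*np.pi,60);best=[]
for x in np.arange(.462,.482,.0005):
  for y in np.arange(-.124,-.106,.0005):
    h=[]
    for rr,z in((.013,.1085),(.013,.1005)):
        h.append(proj(T,np.c_[x+rr*np.cos(t),y+rr*np.sin(t),0*t+z]))
    q=((np.vstack(h)-[x0,y0]+.5)*k-.5).astype(np.float32); m=np.zeros(reg.shape,np.uint8)
    cv2.fillPoly(m,[cv2.convexHull(q).astype(np.int32)],1); o=cv2.dilate(m,np.ones((17,17)))-m
    best.append((reg[m>0].mean()-reg[o>0].mean(),x,y))
best.sort();print(np.array(best[:5]))
o=bot.observe();print(o['clock'],o['position'],o['tool_rot'])
E
```

```text
[[ 0.4797 -0.113 ]
 [ 0.477  -0.1145]
 [ 0.4742 -0.1155]
 [ 0.4714 -0.1161]
 [ 0.4685 -0.1164]
 [ 0.4656 -0.1157]]
[ 0.98    0.199   0.4727 -0.1152] 0.20037775
up dir yaw [array([ 0.4856, -0.1137,  0.1085]), array([ 0.4712, -0.1146,  0.1085]), array([ 0.4569, -0.1155,  0.1085])]
[[-18.5344   0.4665  -0.123 ]
 [-18.5086   0.467   -0.123 ]
 [-18.4606   0.467   -0.1235]
 [-18.386    0.4675  -0.124 ]
 [-18.3762   0.4665  -0.1235]]
3.6 [ 0.2305 -0.5809  0.4047] [-3.1415  0.      0.3778]
```

Emit:
{"op": "arm_command", "data": {"deltas": [[[0,0,0],[0,0,0.126],8.5],[[0,0,0],[0,0,0.126],8.5],[[0,0,0],[0,0,0.126],8.5],[[2.75,-3.5,0],[0,0,0],8.5],[[2.75,-3.5,0],[0,0,0],8.5],[[2.75,-3.5,0],[0,0,0],8.5],[[2.75,-3.5,0],[0,0,0],8.5],[[2.75,-3.5,0],[0,0,0],8.5],[[2.75,-3.5,0],[0,0,0],8.5],[[2.75,-3.5,0],[0,0,0],8.5],[[2.75,-3.5,0],[0,0,0],8.5],[[0.4,-3.6,0],[0,0,0],8.5],[[0.4,-3.6,0],[0,0,0],8.5],[[0.4,-3.6,0],[0,0,0],8.5],[[0.4,-3.6,0],[0,0,0],8.5],[[0.4,-3.6,0],[0,0,0],8.5],[[0.4,-3.6,0],[0,0,0],8.5],[[0.4,-3.6,0],[0,0,0],8.5]]}}

```text
clock: 5.4
position: [0.4786, -0.0475, 0.4049]
tool_rot: [3.142, -0.0, -0.0]
force: [1.0, -0.3, -0.9]
grip_width: 0.0847
finger_force: 0.0
```

Emit:
{"op": "arm_command", "data": {"deltas": [[[-0.645,-3.49,0],[0,0,0],4.5],[[-0.645,-3.49,0],[0,0,0],4.5],[[-0.645,-3.49,0],[0,0,0],4.5],[[-0.645,-3.49,0],[0,0,0],4.5],[[-0.645,-3.49,0],[0,0,0],4.5],[[-0.645,-3.49,0],[0,0,0],4.5],[[-0.645,-3.49,0],[0,0,0],4.5],[[-0.645,-3.49,0],[0,0,0],4.5],[[0,0,0],[0,0,0.094],4.5],[[0,0,3.0],[0,0,0],4.5],[[0,0,3.0],[0,0,0],4.5],[[0,0,3.0],[0,0,0],4.5],[[0,0,1.5],[0,0,0],4.5]]}}

```text
clock: 6.7
position: [0.4267, 0.23, 0.2977]
tool_rot: [3.14, 0.002, -0.094]
force: [-0.5, 0.3, -0.3]
grip_width: 0.045
finger_force: 0.0
```

```bash
python3 - <<'E'
from h import *
T=bot.grab_frame('top');S=bot.grab_frame('side')
up=lambda a,k:cv2.resize(a,None,fx=k,fy=k,interpolation=cv2.INTER_CUBIC)
cv2.imwrite('pics/c2.png',np.hstack([up(T['frame'][190:265,180:255],5),up(S['frame'][190:290,270:345],3.75)[:375]])[:,:,::-1])
o=bot.observe();print(o['position'],o['qpos'])
E
```

```text
[0.42667663 0.23001726 0.29810574] [-0.4509571   0.46728032 -0.21408543  2.04824766  0.15942225  0.64455155
 -2.43559523]
```

View pics/c2.png

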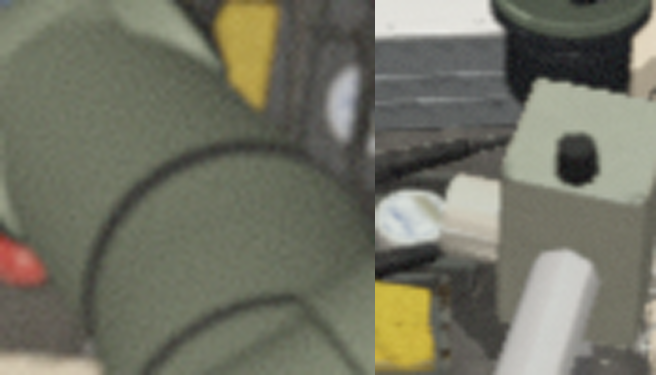

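Emit:
{"op": "arm_command", "data": {"deltas": [[[0,-0.18,2.0],[0,0,0],4.5],[[0,0,2.0],[0,0,0],4.5],[[0,0,2.2],[0,0,0],4.5],[[0,0,0],[0,0,0],3.0],[[0,0,0],[0,0,0],2.0],[[0,0,0],[0,0,0],1.5],[[0,0,0],[0,0,0],1.2],[[0,0,0],[0,0,0],0.9],[[0,0,0],[0,0,0],0.5],[[0,0,0],[0,0,0],0.5],[[0,0,0],[0,0,0],0.5]], "newtons": 40}}

```text
clock: 7.9
position: [0.4276, 0.232, 0.2385]
tool_rot: [-3.141, -0.001, -0.095]
force: [-1.1, -1.2, 9.4]
grip_width: 0.01
finger_force: 40.6
```

Emit:
{"op": "arm_command", "data": {"deltas": [[[0,0,-1.0],[0,0,0],0.5],[[0,0,-1.5],[0,0,0],0.5],[[0,0,-2.5],[0,0,0],0.5],[[0,0,-3.5],[0,0,0],0.5],[[0,0,-3.5],[0,0,0],0.5],[[0,0,-3.5],[0,0,0],0.5],[[0,0,-2.5],[0,0,-0.095],0.5],[[0.45,3.47,0],[0,0,0],0.5],[[0.45,3.47,0],[0,0,0],0.5],[[0.45,3.47,0],[0,0,0],0.5],[[0.45,3.47,0],[0,0,0],0.5],[[0.45,3.47,0],[0,0,0],0.5],[[0.45,3.47,0],[0,0,0],0.5],[[0.45,3.47,0],[0,0,0],0.5],[[0.45,3.47,0],[0,0,0],0.5],[[0.45,3.47,0],[0,0,0],0.5],[[0.45,3.47,0],[0,0,0],0.5],[[0,0,3.0],[0,0,-0.095],0.5],[[0,0,3.0],[0,0,-0.095],0.5],[[0,0,0],[0,0,0],0.5]]}}

```text
clock: 9.9
position: [0.4715, -0.115, 0.3557]
tool_rot: [-3.14, 0.004, 0.192]
force: [-0.1, -0.1, -0.7]
grip_width: 0.0095
finger_force: 39.2
```

```bash
python3 - <<'E'
from h import *
T=bot.grab_frame('top');S=bot.grab_frame('side')
up=lambda a,k:cv2.resize(a,None,fx=k,fy=k,interpolation=cv2.INTER_CUBIC)
cv2.imwrite('pics/c3.png',np.hstack([up(T['frame'][190:260,290:360],5.5),up(S['frame'][110:180,265:335],5.5)])[:,:,::-1])
o=bot.observe();print(o['position'],o['tool_rot'],o['qpos'],o['grip_width'])
for n in['key_grip','fastener_slot']:
    for f in(T,S): print(n,bot.mark_of(n,f)[:2])
E
```

```text
[ 0.47260233 -0.1149582   0.358691  ] [-3.14132142e+00  1.83444489e-04  1.87882744e-01] [ 0.18748894  0.36696418 -0.08933658  2.00092454  0.04542938  0.77581005
 -1.31129081] 0.00907863166510396
key_grip [{'at': [178.2, 197.6], 'p': 0.35}]
key_grip [{'at': [298.3, 145.5], 'p': 0.53}]
fastener_slot []
fastener_slot []
```

View pics/c3.png

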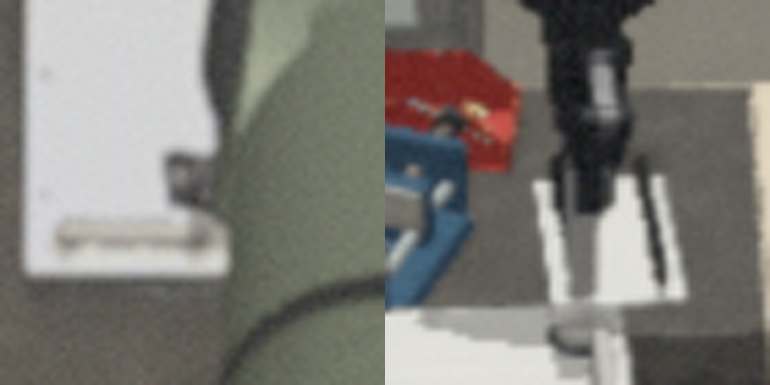

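Emit:
{"op": "arm_command", "data": {"deltas": [[[0,0,1.2],[0,0,0],0.5],[[0,0,0.3],[0,0,0],0.5],[[0,0,0.2],[0,0,0],0.5],[[0,0,0.2],[0,0,0],0.5],[[0,0,0],[0,0,0],0.5],[[0,0,0],[0,0,0],0.5]]}}

```text
clock: 10.8
position: [0.4726, -0.115, 0.3387]
tool_rot: [-3.142, 0.0, 0.191]
force: [0.3, 0.5, -0.3]
grip_width: 0.0094
finger_force: 39.2
```

```bash
python3 - <<'E'
from h import *
o=bot.observe();print(o['position'],o['tool_rot'],o['force'],o['moment'],o['grip_width'])
S=bot.grab_frame('side')
for p in((299,168.6),(299.5,168.5)): print(onz(S,p,.1085))
E
```

```text
[ 0.47256456 -0.1149676   0.33871829] [-3.14154017e+00  1.06551012e-04  1.90687928e-01] [ 0.31641387  0.54527478 -0.2622938 ] [-0.02237419 -0.02300975 -0.01115209] 0.009415888469617311
[ 0.47751723 -0.11537587  0.1085    ]
[ 0.47605823 -0.1158755   0.1085    ]
```

Emit:
{"op": "arm_command", "data": {"deltas": [[[0,0,0.2],[0,0,0],0.5],[[0,0,0.15],[0,0,0],0.5],[[0,0,0],[0,0,0],0.5],[[0,0,0],[0,0,0],0.5]]}}

```text
clock: 11.25
position: [0.4726, -0.115, 0.3352]
tool_rot: [-3.142, 0.0, 0.191]
force: [0.0, -0.6, -0.9]
grip_width: 0.0093
finger_force: 39.2
```

Emit:
{"op": "arm_command", "data": {"deltas": [[[0,0,0.1],[0,0,0],0.5],[[0,0,0.1],[0,0,0],0.5],[[0,0,0],[0,0,0],0.5]]}}

```text
clock: 11.55
position: [0.4728, -0.115, 0.334]
tool_rot: [3.141, -0.001, 0.191]
force: [-3.5, 1.7, 18.6]
grip_width: 0.0095
finger_force: 42.3
```

Emit:
{"op": "arm_command", "data": {"deltas": [[[0,0,-0.1],[0,0,-0.1],0.5],[[0,0,0],[0,0,-0.14],0.5],[[0,0,0],[0,0,-0.14],0.5],[[0,0,0],[0,0,-0.14],0.5],[[0,0,0],[0,0,-0.14],0.5],[[0,0,0],[0,0,-0.14],0.5],[[0,0,0],[0,0,0],0.5]]}}

```text
clock: 12.25
position: [0.4729, -0.1152, 0.3346]
tool_rot: [3.14, -0.001, 0.993]
force: [1.3, -0.2, 5.6]
grip_width: 0.0096
finger_force: 40.2
```

```bash
python3 - <<'E'
from h import *
o=bot.observe();print(o['position'],o['tool_rot'],o['force'],o['moment'],o['grip_width'])
E
```

```text
[ 0.47290594 -0.11519623  0.33458445] [ 3.14031942e+00 -8.62213054e-04  9.93350157e-01] [ 1.29216711 -0.16376301  5.56563781] [-0.06048954 -0.43668688 -0.05069645] 0.00955843295873794
```

Emit:
{"op": "arm_command", "data": {"deltas": [[[0,0,0],[0,0,-0.14],0.5],[[0,0,0],[0,0,-0.14],0.5],[[0,0,0],[0,0,-0.14],0.5],[[0,0,0],[0,0,-0.14],0.5],[[0,0,0],[0,0,-0.14],0.5],[[0,0,0],[0,0,-0.1],0.5],[[0,0,0],[0,0,0],0.5]]}}

```text
clock: 12.95
position: [0.4729, -0.1151, 0.3345]
tool_rot: [3.14, 0.0, 1.791]
force: [1.6, -0.1, 6.9]
grip_width: 0.0098
finger_force: 40.4
```

```bash
python3 - <<'E'
from h import *
o=bot.observe();print(o['position'],o['tool_rot'],o['force'],o['moment'],o['grip_width'])
E
```

```text
[ 0.47292482 -0.11505131  0.3345489 ] [3.14021047e+00 1.47596379e-04 1.79091547e+00] [ 1.59767337 -0.13582662  6.90990553] [ 0.07141797 -0.4081742  -0.0191283 ] 0.009827064350325253
```

Emit:
{"op": "arm_command", "data": {"deltas": [[[0,0,0],[0,0,-0.06],0.5],[[0,0,0],[0,0,-0.04],0.5],[[0,0,0],[0,0,0],0.5]]}}

```text
clock: 13.25
position: [0.473, -0.115, 0.3346]
tool_rot: [3.14, 0.0, 1.889]
force: [1.2, 1.0, 6.3]
grip_width: 0.0092
finger_force: 40.3
```

```bash
python3 - <<'E'
from h import *
o=bot.observe();print(o['position'],o['tool_rot'],o['force'],o['moment'],o['grip_width'])
E
```

```text
[ 0.47296522 -0.11495839  0.33457616] [3.14020163e+00 4.01216219e-04 1.88855818e+00] [1.2449043  1.03384152 6.32031944] [ 0.10937874 -0.44552511 -0.15949802] 0.009230097535696622
```

Emit:
{"op": "arm_command", "data": {"deltas": [[[0,0,0],[0,0,0.06],0.5],[[0,0,-1.0],[0,0,0],0.5],[[0,0,-2.5],[0,0,0],0.5],[[0,0,-3.0],[0,0,0.14],0.5],[[0,0,-2.0],[0,0,0.14],0.5],[[0,0,0],[0,0,0.14],0.5],[[0,0,0],[0,0,0.14],0.5],[[0,0,0],[0,0,0.14],0.5],[[0,0,0],[0,0,0.14],0.5],[[0,0,0],[0,0,0.14],0.5],[[0,0,0],[0,0,0.14],0.5],[[0,0,0],[0,0,0.14],0.5],[[0,0,0],[0,0,0.14],0.5],[[0,0,0],[0,0,0.14],0.5],[[0,0,0],[0,0,0.14],0.5],[[0,0,0],[0,0,0.14],0.5],[[0,0,0],[0,0,0.01],0.5]]}}

```text
clock: 14.95
position: [0.4724, -0.1147, 0.4196]
tool_rot: [-3.141, 0.0, -0.002]
force: [-0.2, 0.1, -0.1]
grip_width: 0.0095
finger_force: 39.6
```

Emit:
{"op": "arm_command", "data": {"deltas": [[[-0.45,-3.47,0],[0,0,0],0.5],[[-0.45,-3.47,0],[0,0,0],0.5],[[-0.45,-3.47,0],[0,0,0],0.5],[[-0.45,-3.47,0],[0,0,0],0.5],[[-0.45,-3.47,0],[0,0,0],0.5],[[-0.45,-3.47,0],[0,0,0],0.5],[[-0.45,-3.47,0],[0,0,0],0.5],[[-0.45,-3.47,0],[0,0,0],0.5],[[-0.45,-3.47,0],[0,0,0],0.5],[[-0.45,-3.47,0],[0,0,0],0.5],[[0,0,0],[0,0,0.094],0.5],[[0,0,0],[0,0,0],0.5],[[0,0,0],[0,0,0],0.5]]}}

```text
clock: 16.25
position: [0.4273, 0.2315, 0.4193]
tool_rot: [3.141, 0.0, -0.089]
force: [-0.1, -0.6, -1.6]
grip_width: 0.0093
finger_force: 39.6
```

Emit:
{"op": "arm_command", "data": {"deltas": [[[0.03,-0.05,3.5],[0,0,0.005],0.5],[[0,0,3.5],[0,0,0],0.5],[[0,0,3.5],[0,0,0],0.5],[[0,0,2.5],[0,0,0],0.5],[[0,0,1.0],[0,0,0],0.5],[[0,0,1.0],[0,0,0],0.5],[[0,0,1.0],[0,0,0],0.5],[[0,0,1.0],[0,0,0],0.5],[[0,0,0.7],[0,0,0],0.5],[[0,0,0],[0,0,0],0.5],[[0,0,0],[0,0,0],0.5]]}}

```text
clock: 17.35
position: [0.4277, 0.2326, 0.2424]
tool_rot: [-3.141, -0.0, -0.098]
force: [-0.2, 0.1, -0.5]
grip_width: 0.0094
finger_force: 39.6
```

Emit:
{"op": "arm_command", "data": {"deltas": [[[0,0,0.2],[0,0,0],0.5],[[0,0,0.15],[0,0,0],0.5],[[0,0,0],[0,0,0],0.5],[[0,0,0],[0,0,0],1.5],[[0,0,0],[0,0,0],3.0],[[0,0,0],[0,0,0],4.5],[[0,0,0],[0,0,0],4.5],[[0,0,-2.0],[0,0,0],4.5],[[0,0,-3.5],[0,0,0],4.5],[[0,0,-3.5],[0,0,0],4.5],[[0,0,-3.5],[0,0,0],4.5],[[0,0,-3.5],[0,0,0],4.5],[[0,0,0],[0,0,-0.096],4.5]]}}

```text
clock: 18.65
position: [0.4281, 0.2329, 0.4028]
tool_rot: [-3.139, -0.005, -0.002]
force: [1.3, -0.7, -1.2]
grip_width: 0.0451
finger_force: 0.0
```

```bash
python3 - <<'E'
from h import *
np.set_printoptions(precision=4,suppress=True,linewidth=220)
T=bot.grab_frame('top');S=bot.grab_frame('side')
save(T,'t3')
g=cv2.cvtColor(T['frame'],cv2.COLOR_RGB2GRAY)
print(g[226:242,296:333:1])
for p in((314.3,232.7),(313.7,233.6),(315.8,233.4)): print(onz(T,p,.1325))
print(onz(S,(305.5,175.5),.1325))
q=blobquad(T,None,150,(285,165,360,250));w=np.array([onz(T,p,.1005) for p in q]);print(w)
e=(w[0]+w[3])/2;print('hinge edge mid',e)
c=[m for f in(T,) for m in bot.mark_of('key_grip',f)[:1]];print(c)
E
```

```text
[[208 205 205 209 212 209 212 212 210 213 211 211 212 211 212 211 209 210 212 210 209 210 210 211 211 210 212 211 211 211 211 211 210 212 212 211 204]
 [209 209 210 210 210 211 211 211 210 211 211 212 212 210 213 213 211 211 213 211 212 212 212 213 211 213 212 211 211 211 212 211 213 212 211 204 187]
 [211 213 211 211 211 209 206 207 207 207 208 207 209 208 207 209 210 209 207 206 210 209 208 208 207 211 210 210 210 211 211 211 211 213 211 192 166]
 [209 211 211 208 206 197 194 193 194 193 197 201 200 200 199 199 200 199 197 197 201 197 196 198 198 206 206 209 208 207 208 207 213 211 208 180 145]
 [210 211 211 207 196 184 182 182 182 185 188 189 189 189 188 192 188 190 187 185 188 186 187 185 187 194 198 197 197 197 195 201 205 212 202 168 135]
 [212 212 208 198 184 176 179 182 184 184 187 190 187 188 189 190 188 190 188 189 187 185 188 187 187 189 191 192 190 189 190 185 195 209 202 168 124]
 [211 213 208 193 171 169 173 176 180 178 178 182 182 181 183 183 183 181 183 185 181 182 184 181 184 182 183 181 184 183 181 174 185 202 201 171 133]
 [209 209 204 190 163 147 147 150 155 162 1
[... 873 characters left out ...]
175 177 174 176 174 176 177 174 176 180 179 179 178 178 179 179 176 180 180 180 178 179 178 179 179 182 180 180 179 180 183 182 182 184 183]
 [121 124 121 117 124 123 124 127 127 124 123 125 123 124 127 128 127 123 123 122 127 122 126 126 122 128 125 131 132 134 131 131 133 133 130 134 140]
 [ 83  82  86  83  81  87  92  95  89  82  86  84  89  87  91  89  91  88  97  91  91  93  90  91  95  89  94  97  95  97  95 101 100  97  97  98 106]]
[ 0.4563 -0.0498  0.1325]
[ 0.4536 -0.0483  0.1325]
[ 0.4547 -0.0541  0.1325]
[ 0.4592 -0.0517  0.1325]
[[ 0.625   0.0193  0.1005]
 [ 0.438   0.0045  0.1005]
 [ 0.45   -0.1491  0.1005]
 [ 0.6347 -0.1338  0.1005]]
hinge edge mid [ 0.6298 -0.0572  0.1005]
[]
```

Emit:
{"op": "arm_command", "data": {"deltas": [[[0.4,3.525,0],[0,0,0],6],[[0.4,3.525,0],[0,0,0],6],[[0.4,3.525,0],[0,0,0],6],[[0.4,3.525,0],[0,0,0],6],[[0.4,3.525,0],[0,0,0],6],[[0.4,3.525,0],[0,0,0],6],[[0.4,3.525,0],[0,0,0],6],[[0.4,3.525,0],[0,0,0],6],[[0,0,0],[0,0,-0.1374],6],[[0,0,0],[0,0,-0.1374],6],[[0,0,0],[0,0,-0.1374],6],[[0,0,0],[0,0,-0.1374],6],[[0,0,0],[0,0,-0.1374],6],[[0,0,0],[0,0,-0.1374],6],[[0,0,0],[0,0,-0.1374],6],[[0,0,0],[0,0,-0.1374],6]]}}

```text
clock: 20.4
position: [0.4588, -0.0496, 0.3977]
tool_rot: [-3.14, 0.001, 1.1]
force: [0.2, 0.3, -0.0]
grip_width: 0.0603
finger_force: 0.0
```

Emit:
{"op": "arm_command", "data": {"deltas": [[[0,0,1],[0,0,-0.1374],6],[[0,0,2],[0,0,-0.1374],6],[[0,0,2],[0,0,-0.1374],6],[[0,0,2],[0,0,-0.1374],6],[[0,0,2],[0,0,0],6],[[0,0,1.5],[0,0,0],6],[[0,0,1],[0,0,0],6],[[0,0,0],[0,0,0],6],[[0,0,0],[0,0,0],6]]}}

```text
clock: 21.3
position: [0.4591, -0.0495, 0.2838]
tool_rot: [-3.141, -0.0, 1.646]
force: [0.0, 0.2, 0.2]
grip_width: 0.06
finger_force: 0.0
```

Emit:
{"op": "arm_command", "data": {"deltas": [[[0,0,-0.3],[0,0,0],4],[[0,0,0],[0,0,0],2.5],[[0,0,0],[0,0,0],1.5],[[0,0,0],[0,0,0],1.0],[[0,0,0],[0,0,0],0.6],[[0,0,0],[0,0,0],0.6],[[0,0,0],[0,0,0],0.6]], "newtons": 40}}

```text
clock: 22.0
position: [0.4598, -0.0496, 0.2873]
tool_rot: [3.139, 0.0, 1.646]
force: [5.2, -0.7, 1.7]
grip_width: 0.0083
finger_force: 38.9
```

Emit:
{"op": "arm_command", "data": {"deltas": [[[0,0.12,-0.45],[0,0,0],0.6],[[0,0.36,-1.35],[0,0,0],0.6],[[0,0.675,-1.74],[0,0,0],0.6],[[0,0.86,-1.65],[0,0,0],0.6],[[0,1.04,-1.55],[0,0,0],0.6],[[0,0,0],[0,0,0],0.6]], "newtons": 60}}

```text
clock: 22.6
position: [0.4898, -0.0473, 0.3554]
tool_rot: [3.141, 0.001, 1.646]
force: [-4.6, -1.3, 2.2]
grip_width: 0.008
finger_force: 59.8
```

```bash
python3 - <<'E'
from h import *
o=bot.observe();print(o['position'],o['tool_rot'],o['force'],o['moment'],o['grip_width'])
T=bot.grab_frame('top');S=bot.grab_frame('side')
up=lambda a,k:cv2.resize(a,None,fx=k,fy=k,interpolation=cv2.INTER_CUBIC)
cv2.imwrite('pics/c4.png',np.hstack([up(T['frame'][150:270,270:370],4),up(S['frame'][90:210,220:320],4)])[:,:,::-1])
E
```

```text
[ 0.48983944 -0.04733763  0.3554357 ] [3.14113399e+00 5.01231475e-04 1.64612801e+00] [-4.61191439 -1.30394258  2.17924942] [-0.1481967   1.05324931 -0.00485023] 0.008039913814118883
```

View pics/c4.png

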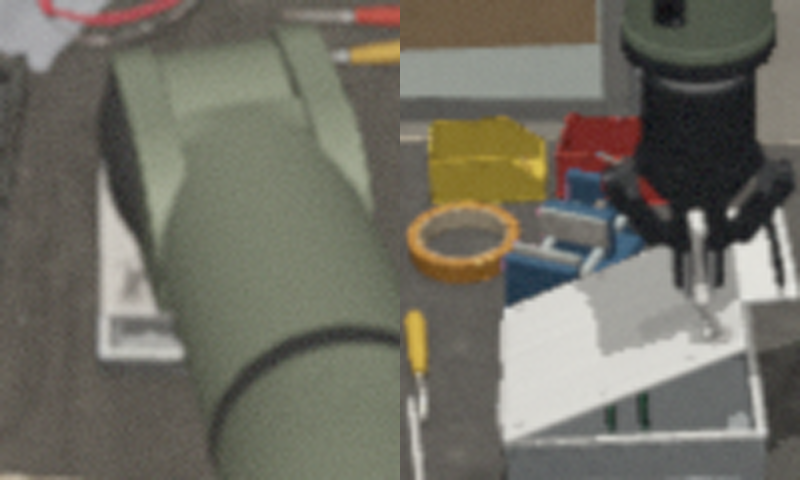

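The lid is lifting with the bar well held, and green board edges show inside at crop (610,415) and (640,410).

Emit:
{"op": "arm_command", "data": {"deltas": [[[0,1.2,-1.43],[0,0,0],0.6],[[0,1.35,-1.28],[0,0,0],0.6],[[0,1.48,-1.13],[0,0,0],0.6],[[0,1.6,-0.96],[0,0,0],0.6],[[0,1.69,-0.78],[0,0,0],0.6],[[0,0,0],[0,0,0],0.6]]}}

```text
clock: 23.3
position: [0.5634, -0.0419, 0.4123]
tool_rot: [3.14, 0.001, 1.646]
force: [-16.4, -3.9, 41.9]
grip_width: 0.0075
finger_force: 64.6
```

Emit:
{"op": "arm_command", "data": {"deltas": [[[0,1.77,-0.59],[0,0,0],0.6],[[0,1.82,-0.39],[0,0,0],0.6],[[0,1.855,-0.19],[0,0,0],0.6],[[0,0,0],[0,0,0],0.6]]}}

```text
clock: 23.7
position: [0.6185, -0.038, 0.4226]
tool_rot: [3.139, 0.001, 1.646]
force: [0.2, -4.1, 18.3]
grip_width: 0.0076
finger_force: 64.4
```

```bash
python3 - <<'E'
from h import *
o=bot.observe();print(o['position'],o['tool_rot'],o['force'],o['moment'],o['grip_width'])
T=bot.grab_frame('top');S=bot.grab_frame('side')
up=lambda a,k:cv2.resize(a,None,fx=k,fy=k,interpolation=cv2.INTER_CUBIC)
cv2.imwrite('pics/c5.png',np.hstack([up(T['frame'][130:250,270:370],4),up(S['frame'][90:210,210:310],4)])[:,:,::-1])
E
```

```text
[ 0.61845586 -0.03795486  0.42261245] [3.13851881e+00 8.28477841e-04 1.64587675e+00] [ 0.22986429 -4.12314768 18.28420504] [-0.84568581  0.28610682 -0.02311241] 0.00761670185300557
```

View pics/c5.png

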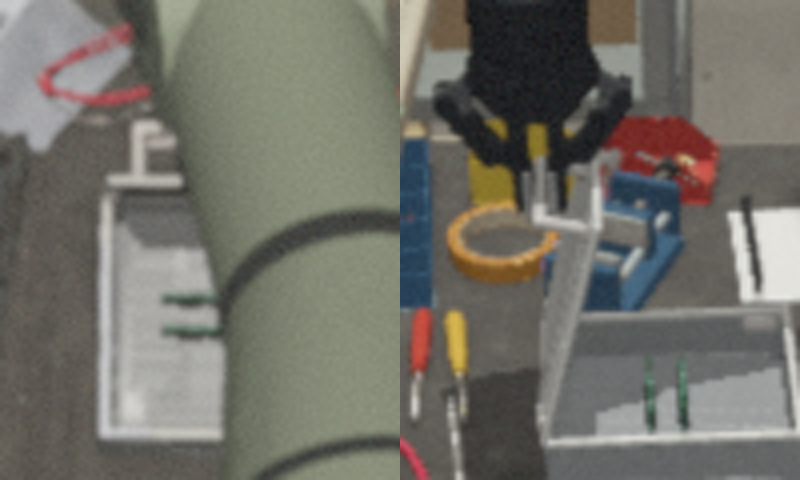

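Emit:
{"op": "arm_command", "data": {"deltas": [[[0,1.86,0.02],[0,0,0],0.6],[[0,1.85,0.22],[0,0,0],0.6],[[0,1.81,0.42],[0,0,0],0.6],[[0,0,0],[0,0,0],0.6],[[0,0,0],[0,0,0],1.8],[[0,0,0],[0,0,0],1.8],[[0,0,-0.5],[0,0,0],1.8],[[0,0,-1.5],[0,0,0],1.8],[[0,0,-2.5],[0,0,0],1.8],[[0,0,-3],[0,0,0],1.8],[[0,-3.5,-1],[0,0,0],1.8],[[0,-4,0],[0,0,0],1.8],[[0,-4,0],[0,0,0],3.5],[[0,-4,0],[0,0,0],6],[[0,-4,0],[0,0,0],8]]}}

```text
clock: 25.3
position: [0.4755, -0.0481, 0.5011]
tool_rot: [3.14, 0.001, 1.647]
force: [0.9, -0.1, 0.3]
grip_width: 0.0611
finger_force: 0.0
```

Emit:
{"op": "arm_command", "data": {"deltas": [[[4,0,0],[0,0,0],8],[[4,0,0],[0,0,0],8],[[4,0,0],[0,0,0],8],[[4,0,0],[0,0,0],8],[[4,0,0],[0,0,0],8],[[0,0,0],[0,0,0.1425],8],[[0,0,0],[0,0,0.1425],8],[[0,0,0],[0,0,0.1425],8],[[0,0,0],[0,0,0.1425],8],[[0,0,0],[0,0,0.1425],8],[[0,0,0],[0,0,0.1425],8],[[0,0,0],[0,0,0.1425],8],[[0,0,0],[0,0,0.1425],8],[[0,0,0],[0,0,0.1425],8],[[0,0,0],[0,0,0.1425],8],[[0,0,0],[0,0,0.1425],8]]}}

```text
clock: 26.9
position: [0.462, 0.1514, 0.5013]
tool_rot: [-3.141, -0.001, 0.073]
force: [-0.1, -0.4, 0.6]
grip_width: 0.08
finger_force: 0.0
```

```bash
python3 - <<'E'
from h import *
np.set_printoptions(precision=4,suppress=True,linewidth=200)
o=bot.observe();print(o['position'],o['tool_rot'],o['qpos'])
T=bot.grab_frame('top');S=bot.grab_frame('side')
for f,l in((T,'T'),(S,'S')):
    for m in bot.mark_of('board_a_mid',f): print(l,np.round(m['at'],1),round(m['p'],2))
    for m in bot.find_in('board_a_mid',f): print(l,'rect',np.round(m['rect'],1),round(m['p'],2))
q=blobquad(T,None,150,(375,228,445,275));w=np.array([onz(T,p,.006) for p in q]);print('rack',w[:,:2].tolist(),w.mean(0))
# green profile
for f,l in((T,'T'),(S,'S')):
    a=f['frame'].astype(int); G=(a[...,1]-a[...,0]>18)&(a[...,1]-a[...,2]>-5)&(a[...,1]<140)
    G=G.astype(np.uint8); b=(290,175,355,250) if l=='T' else(240,150,320,220)
    n,_,st,ce=cv2.connectedComponentsWithStats(G[b[1]:b[3],b[0]:b[2]])
    for s,c in zip(st[1:],ce[1:]):
        if s[4]>4: print(l,s[:2]+[b[0],b[1]],s[2:],c+[b[0],b[1]])
up=lambda a,k:cv2.resize(a,None,fx=k,fy=k,interpolation=cv2.INTER_CUBIC)
cv2.imwrite('pics/c6.png',np.hstack([up(T['frame'][165:265,285:385],4),up(S['frame'][130:230,235:335],4)])[:,:,::-1])
E
```

```text
[0.462  0.1514 0.5013] [-3.1413 -0.0014  0.0734] [-0.1302  0.215  -0.3672  1.8112  0.0851  1.1294 -2.0233]
T rect [295.4 143.8  61.5 103.1] 0.31
S [314.5 317.2] 0.67
rack [[0.4887804595954579, -0.2720272459697396], [0.40707192678637966, -0.2782362125410195], [0.4212484965085823, -0.4098174680444349], [0.5025889144369954, -0.4016937775611926]] [ 0.4549 -0.3404  0.006 ]
T [323 204] [5 1 5] [325. 204.]
T [317 212] [5 1 5] [319. 212.]
S [280 186] [ 2  7 11] [280.3636 189.1818]
S [272 191] [2 3 5] [272.4 191.8]
```

View pics/c6.png

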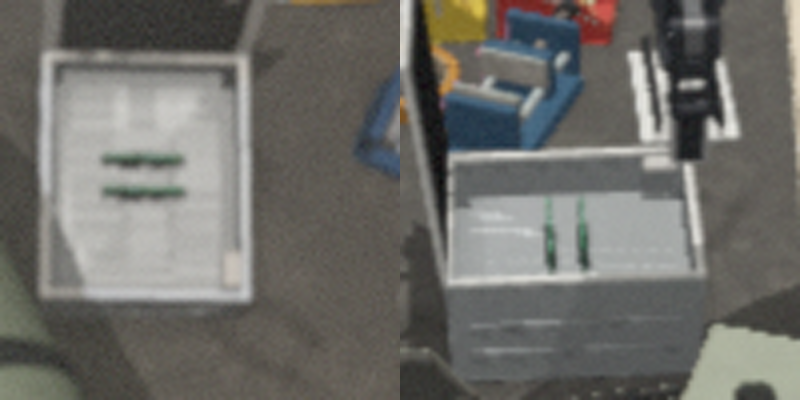

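```bash
python3 - <<'E'
from h import *
np.set_printoptions(precision=4,suppress=True,linewidth=200)
T=bot.grab_frame('top');S=bot.grab_frame('side')
g=cv2.cvtColor(T['frame'],cv2.COLOR_RGB2GRAY).astype(int)
print('rows 198..220, cols 308-333'); 
for r in range(199,218): print(r,g[r,308:334])
u=np.array([np.cos(.078),np.sin(.078)]);n=np.array([-u[1],u[0]]);c0=np.array([.5367,-.0648])
for r in(203,204,205,206,211,212,213): 
    w=onz(T,(321,r),.086)[:2]; print(r,w,(w-c0)@u)
for c in(310.5,331): 
    w=onz(T,(c,204.5),.086)[:2]; print(c,w,(w-c0)@n)
a=S['frame'].astype(int)
print('side'); 
for r in range(176,200,2): print(r,a[r,266:286,1])
h=proj(S,np.array([[*(c0+u*x+n*.03),.086] for x in(-.056,-.032,-.008,.016)]));print(h)
h=proj(T,np.array([[*(c0+u*x+n*s),.086] for x in(-.056,-.032,-.008,.016) for s in(-.03,.03)]));print(h)
E
```

```text
rows 198..220, cols 308-333
199 [179 179 174 176 178 185 186 189 188 188 188 190 191 187 190 186 186 190 185 183 181 179 182 180 183 183]
200 [180 176 174 178 180 182 188 188 189 189 188 189 190 187 187 188 190 189 184 179 176 182 184 185 182 182]
201 [179 181 178 178 175 181 187 186 186 187 186 181 184 186 184 183 183 185 183 175 174 181 184 182 184 182]
202 [181 184 176 177 174 176 174 178 178 173 170 169 167 167 172 171 174 176 173 170 168 175 182 184 182 184]
203 [182 179 163 150 150 152 153 151 150 145 142 137 139 143 150 149 153 155 150 150 156 157 164 176 183 183]
204 [177 168 144 115 110 111 108 105 107 103  99  94 104 110 113 121 118 115 110 116 116 123 136 166 179 185]
205 [177 170 142 115 104 100  88  74  74  71  67  76  82  94  93  83  76  78  84  85  94 104 125 160 182 186]
206 [182 177 160 148 144 143 132 104  94  94  95 101 120 128 115 102  93  99 111 111 113 129 146 167 186 188]
207 [181 182 178 173 177 174 163 148 139 140 141 151 159 160 151 143 139 140 150 147 149 161 173 180 191 188]
208 [180 180 183 181 181 180 181 175 171 174 178 179 175 173 170 169 169 171 163 1
[... 2001 characters left out ...]
149 166 168 169]
190 [174 173 173 174 167 123 141 132 153 169 171 171 165 118 113 101 146 165 172 170]
192 [172 172 173 174 169 120 119 108 158 176 179 175 174 124  87  88 153 174 174 175]
194 [175 173 175 178 171 118  80  80 146 168 179 177 166 123  80  76 139 164 170 170]
196 [175 175 175 174 171 145 105  85 147 169 173 173 171 160 117  81 125 161 171 178]
198 [187 181 181 184 193 188 163 164 184 194 196 197 197 195 177 174 183 194 180 168]
[[298.4592 191.1081]
 [290.026  191.4664]
 [281.583  191.8253]
 [273.1303 192.1845]]
[[331.0503 227.8314]
 [310.185  227.605 ]
 [330.9667 219.6449]
 [310.1747 219.4148]
 [330.8823 211.5156]
 [310.1637 211.2819]
 [330.7972 203.4435]
 [310.152  203.2063]]
```

Emit:
{"op": "arm_command", "data": {"deltas": [[[1.225,3.683,0],[0,0,0],8],[[1.225,3.683,0],[0,0,0],8],[[1.225,3.683,0],[0,0,0],8],[[1.225,3.683,0],[0,0,0],8],[[1.225,3.683,0],[0,0,0],8],[[1.225,3.683,0],[0,0,-0.005],8],[[0,0,3.4],[0,0,0],8],[[0,0,3.4],[0,0,0],8],[[0,0,3.4],[0,0,0],8],[[0,0,3.4],[0,0,0],8],[[0,0,3.4],[0,0,0],8],[[0,0,3.0],[0,0,0],8],[[0,0,3.0],[0,0,0],8],[[0,0,0],[0,0,0],8],[[0,0,0],[0,0,0],8]]}}

```text
clock: 28.8
position: [0.5531, -0.0633, 0.2705]
tool_rot: [-3.141, 0.001, 0.085]
force: [0.2, -0.9, 0.5]
grip_width: 0.08
finger_force: 0.0
```

```bash
python3 - <<'E'
from h import *
o=bot.observe();print(o['position'],o['tool_rot'],o['force'])
T=bot.grab_frame('top');S=bot.grab_frame('side')
up=lambda a,k:cv2.resize(a,None,fx=k,fy=k,interpolation=cv2.INTER_CUBIC)
cv2.imwrite('pics/c7.png',np.hstack([up(T['frame'][165:265,285:385],4),up(S['frame'][130:230,235:335],4)])[:,:,::-1])
E
```

```text
[ 0.55312838 -0.06325272  0.27047729] [-3.14135921e+00  5.41596994e-04  8.47951068e-02] [ 0.22138277 -0.91440281  0.51863966]
```

View pics/c7.png

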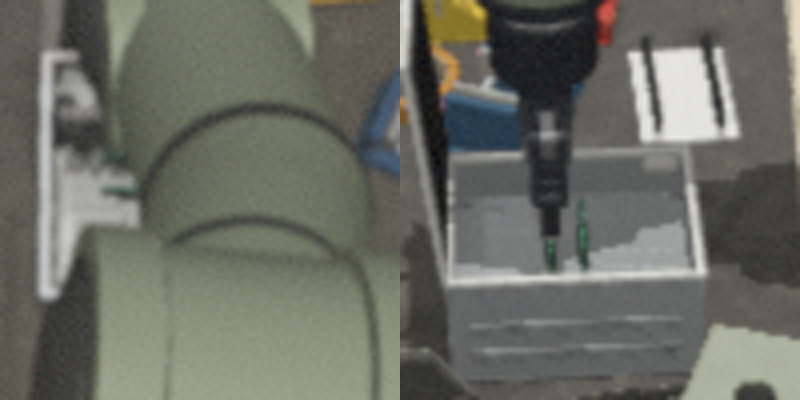

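Emit:
{"op": "arm_command", "data": {"deltas": [[[0,0,2.0],[0,0,0.007],8],[[0,0,2.0],[0,0,0],8],[[0,0,0.95],[0,0,0],8],[[0,0,0],[0,0,0],7],[[0,0,0],[0,0,0],6.5],[[0,0,0],[0,0,0],6.2],[[0,0,0],[0,0,0],5.9],[[0,0,0],[0,0,0],5.5],[[0,0,0],[0,0,0],5.5],[[0,0,0],[0,0,0],5.5]], "newtons": 25}}

```text
clock: 29.9
position: [0.5534, -0.0633, 0.2217]
tool_rot: [3.141, -0.002, 0.077]
force: [-1.0, -0.4, 8.0]
grip_width: 0.0593
finger_force: 25.0
```

Emit:
{"op": "arm_command", "data": {"deltas": [[[0,0,-0.5],[0,0,0],5.5],[[0,0,-1.5],[0,0,0],5.5],[[0,0,-2.5],[0,0,0],5.5],[[0,0,-3],[0,0,0],5.5],[[0,0,-3],[0,0,0],5.5],[[0,0,-2.5],[0,0,0],5.5],[[0,0,-2],[0,0,0],5.5],[[-0.7,1.7,0],[0,0,0],5.5],[[-1.316,3.387,0],[0,0,0],5.5],[[-1.316,3.387,0],[0,0,0],5.5],[[-1.316,3.387,0],[0,0,0],5.5],[[-1.316,3.387,0],[0,0,0],5.5],[[-1.316,3.387,0],[0,0,0],5.5],[[-1.316,3.387,0],[0,0,0],5.5],[[-1.316,3.387,0],[0,0,0],5.5],[[-1.316,3.387,0],[0,0,0],5.5],[[-0.6,1.7,0],[0,0,0],5.5]]}}

```text
clock: 31.6
position: [0.4567, -0.3793, 0.3719]
tool_rot: [3.14, -0.0, 0.074]
force: [-0.2, 0.7, -0.2]
grip_width: 0.0593
finger_force: 27.4
```

Emit:
{"op": "arm_command", "data": {"deltas": [[[0,0,0],[0,0,-0.1333],5.5],[[0,0,0],[0,0,-0.1333],5.5],[[0,0,0],[0,0,-0.1333],5.5],[[0,0,0],[0,0,-0.1333],5.5],[[0,0,0],[0,0,-0.1333],5.5],[[0,0,0],[0,0,-0.1333],5.5],[[0,0,0],[0,0,-0.1333],5.5],[[0,0,0],[0,0,-0.1333],5.5],[[0,0,0],[0,0,-0.1333],5.5],[[0,0,0],[0,0,-0.1333],5.5],[[0,0,0],[0,0,-0.1333],5.5],[[0,0,0],[0,0,-0.1333],5.5],[[0,0,0],[0,0,0],5.5],[[0,0,0],[0,0,0],5.5]]}}

```text
clock: 33.0
position: [0.4582, -0.3765, 0.3712]
tool_rot: [3.141, 0.0, 1.672]
force: [-0.6, -0.2, -0.4]
grip_width: 0.0592
finger_force: 27.4
```

```bash
python3 - <<'E'
from h import *
np.set_printoptions(precision=4,suppress=True)
o=bot.observe();print(o['position'],o['tool_rot'],o['force'],o['grip_width'],o['finger_force'])
T=bot.grab_frame('top');S=bot.grab_frame('side')
print([m for f in(T,S) for m in bot.mark_of('rack',f)[:1]])
g=cv2.cvtColor(S['frame'],cv2.COLOR_RGB2GRAY)
up=lambda a,k:cv2.resize(a,None,fx=k,fy=k,interpolation=cv2.INTER_CUBIC)
cv2.imwrite('pics/c8.png',np.hstack([up(T['frame'][195:280,360:450],4.4),up(S['frame'][95:180,260:350],4.4)])[:,:,::-1])
E
```

```text
[ 0.4582 -0.3765  0.3712] [3.1415 0.0005 1.6722] [-0.6415 -0.1648 -0.3563] 0.0591662959369158 27.39865154027939
[{'at': [408.5, 249.0], 'p': 0.56}, {'at': [305.8, 155.8], 'p': 0.62}]
```

View pics/c8.png

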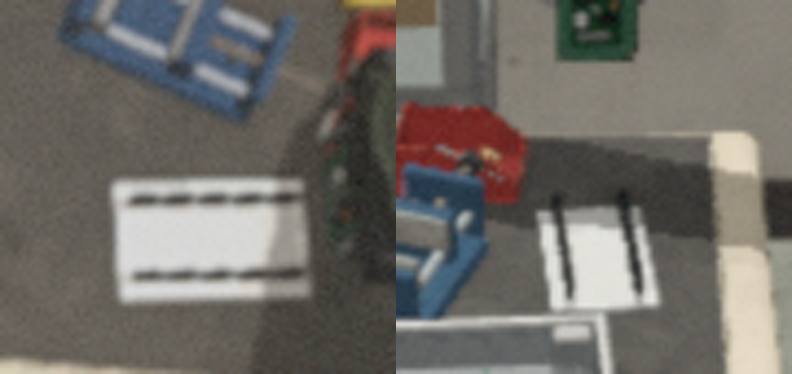

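Emit:
{"op": "arm_command", "data": {"deltas": [[[0,0,2.5],[0,0,0],5.5],[[0,0,3],[0,0,-0.005],5.5],[[0,0,3],[0,0,0],5.5],[[0,0,2.5],[0,0,0],5.5],[[0,0,0.8],[0,0,0],5.5],[[0,0,0.8],[0,0,0],5.5],[[0,0,0.5],[0,0,0],5.5],[[0,0,0.5],[0,0,0],5.5],[[0,0,0],[0,0,0],5.5],[[0,0,0],[0,0,0],5.5]]}}

```text
clock: 34.2
position: [0.4586, -0.3765, 0.2349]
tool_rot: [3.141, 0.0, 1.682]
force: [-0.1, 0.4, -1.6]
grip_width: 0.0594
finger_force: 27.4
```

```bash
python3 - <<'E'
from h import *
np.set_printoptions(precision=4,suppress=True)
o=bot.observe();print(o['position'],o['tool_rot'],o['force'],o['moment'],o['grip_width'],o['finger_force'])
T=bot.grab_frame('top');S=bot.grab_frame('side')
q=blobquad(T,None,150,(375,228,445,275));w=np.array([onz(T,p,.006) for p in q]);print('rack',w[:,:2].tolist())
up=lambda a,k:cv2.resize(a,None,fx=k,fy=k,interpolation=cv2.INTER_CUBIC)
cv2.imwrite('pics/c9.png',np.hstack([up(T['frame'][195:280,360:450],4.4),up(S['frame'][95:180,260:350],4.4)])[:,:,::-1])
E
```

```text
[ 0.4586 -0.3765  0.2349] [3.1413 0.0004 1.6815] [-0.0791  0.4383 -1.6212] [ 0.1193  0.0379 -0.0376] 0.05936923681152639 27.38655388355255
rack [[0.4996990143843979, -0.36693927451228764], [0.48913549423527125, -0.2714139563744558], [0.4061342891100558, -0.2780328514625841], [0.41547195128613834, -0.35593765836402436], [0.42053906814540065, -0.37110569734306026]]
```

View pics/c9.png

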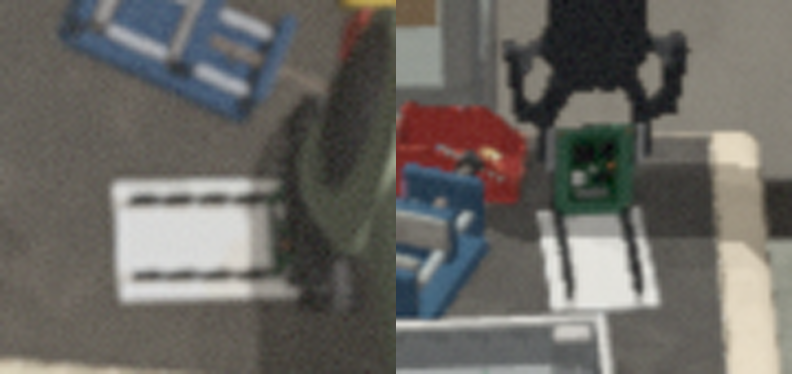

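Emit:
{"op": "arm_command", "data": {"deltas": [[[0,0,0.5],[0,0,0],5.5],[[0,0,0.4],[0,0,0],5.5],[[0,0,0.3],[0,0,0],5.5],[[0,0,0.1],[0,0,0],5.5],[[0,0,0],[0,0,0],5.5],[[0,0,0],[0,0,0],5.5]]}}

```text
clock: 34.9
position: [0.4584, -0.3766, 0.2217]
tool_rot: [-3.141, 0.0, 1.681]
force: [-2.9, 0.8, 7.8]
grip_width: 0.0596
finger_force: 28.0
```

Emit:
{"op": "arm_command", "data": {"deltas": [[[0,0,0],[0,0,0],6.3],[[0,0,0],[0,0,0],7],[[0,0,0],[0,0,0],8],[[0,0,0],[0,0,0],8],[[0,0,-1],[0,0,0],8],[[0,0,-3],[0,0,0],8],[[0,0,-3.5],[0,0,0],8],[[0,0,-3.5],[0,0,0],8],[[0,0,-3.5],[0,0,0],8],[[0,0,-3.5],[0,0,0],8]]}}

```text
clock: 35.9
position: [0.4583, -0.3761, 0.4038]
tool_rot: [3.141, 0.0, 1.682]
force: [0.7, -0.4, -0.1]
grip_width: 0.0803
finger_force: 0.0
```

Emit:
{"op": "arm_command", "data": {"deltas": [[[0,0,0],[0,0,0.1336],8],[[0,0,0],[0,0,0.1336],8],[[0,0,0],[0,0,0.1336],8],[[0,0,0],[0,0,0.1336],8],[[0,0,0],[0,0,0.1336],8],[[0,0,0],[0,0,0.1336],8],[[0,0,0],[0,0,0.1336],8],[[0,0,0],[0,0,0.1336],8],[[0,0,0],[0,0,0.1336],8],[[0,0,0],[0,0,0.1336],8],[[0,0,0],[0,0,0.1336],8],[[0,0,0],[0,0,0.1336],8]]}}

```text
clock: 37.1
position: [0.4584, -0.3762, 0.4023]
tool_rot: [-3.141, -0.001, 0.073]
force: [0.1, -0.3, 0.1]
grip_width: 0.0798
finger_force: 0.0
```

Emit:
{"op": "arm_command", "data": {"deltas": [[[1.058,-3.388,0],[0,0,0],8],[[1.058,-3.388,0],[0,0,0],8],[[1.058,-3.388,0],[0,0,0],8],[[1.058,-3.388,0],[0,0,0],8],[[1.058,-3.388,0],[0,0,0],8],[[1.058,-3.388,0],[0,0,0],8],[[1.058,-3.388,0],[0,0,0],8],[[1.058,-3.388,0],[0,0,0],8],[[1.058,-3.388,0],[0,0,0],8],[[0,0,0],[0,0,0],8],[[0,0,0],[0,0,0],8]]}}

```text
clock: 38.2
position: [0.5295, -0.0644, 0.402]
tool_rot: [-3.142, -0.0, 0.08]
force: [-0.8, -0.5, 1.5]
grip_width: 0.08
finger_force: 0.0
```

```bash
python3 - <<'E'
from h import *
np.set_printoptions(precision=4,suppress=True)
o=bot.observe();print(o['position'],o['tool_rot'],o['force'])
T=bot.grab_frame('top');S=bot.grab_frame('side')
up=lambda a,k:cv2.resize(a,None,fx=k,fy=k,interpolation=cv2.INTER_CUBIC)
cv2.imwrite('pics/c10.png',np.hstack([up(T['frame'][200:285,360:450],4.4),up(S['frame'][110:210,245:335],4.4)[:374]])[:,:,::-1])
E
```

```text
[ 0.5295 -0.0644  0.402 ] [-3.1416 -0.0003  0.0801] [-0.7529 -0.4559  1.5204]
```

View pics/c10.png

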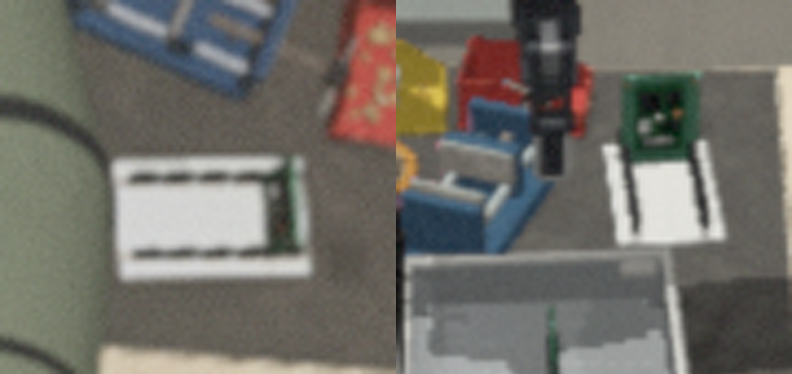

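The first board stands upright in the rack's outer slot (top crop 285,205), and one board is left in the case. I'll grasp it next: down 18 cm, then close.

Emit:
{"op": "arm_command", "data": {"deltas": [[[0,0.05,3],[0,0,0],8],[[0,0,3.5],[0,0,0],8],[[0,0,3.5],[0,0,0],8],[[0,0,3.5],[0,0,0],8],[[0,0,2.5],[0,0,0],8],[[0,0,1.5],[0,0,0],8],[[0,0,0.5],[0,0,0],8],[[0,0,0],[0,0,0],7],[[0,0,0],[0,0,0],6.5],[[0,0,0],[0,0,0],6.2],[[0,0,0],[0,0,0],5.9],[[0,0,0],[0,0,0],5.5],[[0,0,0],[0,0,0],5.5],[[0,0,0],[0,0,0],5.5]], "newtons": 25}}

```text
clock: 39.7
position: [0.5299, -0.0656, 0.2225]
tool_rot: [3.141, -0.002, 0.078]
force: [-0.8, 1.2, 8.6]
grip_width: 0.0593
finger_force: 25.0
```

```bash
python3 - <<'E'
from h import *
np.set_printoptions(precision=4,suppress=True)
T=bot.grab_frame('top')
q=blobquad(T,None,150,(375,228,445,275));w=np.array([onz(T,p,.006) for p in q]);print('rack',w[:,:2].tolist())
E
```

```text
rack [[0.5054269432750199, -0.39932401824552316], [0.45614918267433924, -0.2402591943401262], [0.3969021885502122, -0.24327023988428706], [0.42380487921207144, -0.4099615561830343]]
```

Emit:
{"op": "arm_command", "data": {"deltas": [[[0,0,-0.5],[0,0,0],5.5],[[0,0,-1.5],[0,0,0],5.5],[[0,0,-2.5],[0,0,0],5.5],[[0,0,-3],[0,0,0],5.5],[[0,0,-3],[0,0,0],5.5],[[0,0,-2.5],[0,0,0],5.5],[[0,0,-2],[0,0,0],5.5],[[0,0,0],[0,0,0],5.5]]}}

```text
clock: 40.55
position: [0.5299, -0.0655, 0.3746]
tool_rot: [3.141, -0.004, 0.078]
force: [0.4, -0.4, -0.7]
grip_width: 0.0592
finger_force: 27.3
```

```bash
python3 - <<'E'
from h import *
np.set_printoptions(precision=4,suppress=True)
o=bot.observe();print(o['position'],o['tool_rot'],o['grip_width'])
T=bot.grab_frame('top');S=bot.grab_frame('side')
for n,f in(('T',T),('S',S)): print(n,bot.mark_of('rack',f)[:1],bot.find_in('rack',f)[:1])
q=blobquad(T,None,150,(375,228,445,275));w=np.array([onz(T,p,.006) for p in q]);print('rack',w[:,:2].tolist())
up=lambda a,k:cv2.resize(a,None,fx=k,fy=k,interpolation=cv2.INTER_CUBIC)
cv2.imwrite('pics/c11.png',np.hstack([up(T['frame'][200:285,360:450],4.4),up(S['frame'][110:210,245:335],4.4)[:374]])[:,:,::-1])
E
```

```text
[ 0.5299 -0.0655  0.3746] [ 3.1408 -0.0044  0.0782] 0.05919450641098016
T [{'at': [406.0, 253.1], 'p': 0.95}] [{'rect': [385.6, 236.0, 36.7, 28.0], 'p': 0.74}]
S [{'at': [305.2, 152.5], 'p': 0.59}] [{'rect': [294.1, 140.6, 24.3, 27.4], 'p': 0.74}]
rack [[0.5029078339050328, -0.4002302798692472], [0.48891744436618945, -0.2725910623333072], [0.4067918894301454, -0.2776816082947874], [0.42114845282671365, -0.4095479410001158]]
```

View pics/c11.png

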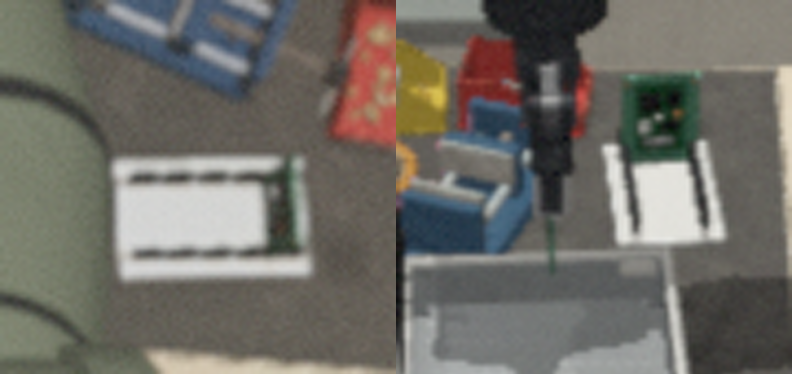

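Emit:
{"op": "arm_command", "data": {"deltas": [[[-0.604,1.603,0],[0,0,0],5.5],[[-1.208,3.205,0],[0,0,0],5.5],[[-1.208,3.205,0],[0,0,0],5.5],[[-1.208,3.205,0],[0,0,0],5.5],[[-1.208,3.205,0],[0,0,0],5.5],[[-1.208,3.205,0],[0,0,0],5.5],[[-1.208,3.205,0],[0,0,0],5.5],[[-1.208,3.205,0],[0,0,0],5.5],[[-0.604,1.603,0],[0,0,0],5.5]]}}

```text
clock: 41.75
position: [0.4519, -0.3314, 0.3708]
tool_rot: [3.142, 0.001, 0.076]
force: [0.1, -0.5, 0.2]
grip_width: 0.059
finger_force: 27.3
```

Emit:
{"op": "arm_command", "data": {"deltas": [[[0,0,0],[0,0,-0.1335],5.5],[[0,0,0],[0,0,-0.1335],5.5],[[0,0,0],[0,0,-0.1335],5.5],[[0,0,0],[0,0,-0.1335],5.5],[[0,0,0],[0,0,-0.1335],5.5],[[0,0,0],[0,0,-0.1335],5.5],[[0,0,0],[0,0,-0.1335],5.5],[[0,0,0],[0,0,-0.1335],5.5],[[0,0,0],[0,0,-0.1335],5.5],[[0,0,0],[0,0,-0.1335],5.5],[[0,0,0],[0,0,-0.1335],5.5],[[0,0,0],[0,0,-0.1335],5.5],[[0,0,0],[0,0,0],5.5],[[0,0,0],[0,0,0],5.5]]}}

```text
clock: 43.15
position: [0.4532, -0.3288, 0.371]
tool_rot: [-3.141, -0.001, 1.676]
force: [0.3, -0.1, -0.9]
grip_width: 0.0593
finger_force: 27.3
```

```bash
python3 - <<'E'
from h import *
np.set_printoptions(precision=4,suppress=True)
o=bot.observe();print(o['position'],o['tool_rot'],o['force'],o['grip_width'])
T=bot.grab_frame('top');S=bot.grab_frame('side')
for n,f in(('T',T),('S',S)): print(n,[(m['at'],m['p']) for m in bot.mark_of('rack',f)[:1]],bot.find_in('rack',f)[:1],[(np.round(m['at'],1),m['p']) for m in bot.mark_of('board_a_mid',f)])
q=blobquad(T,None,150,(375,228,445,275));w=np.array([onz(T,p,.006) for p in q]);print('rack',w[:,:2].tolist())
a=np.array([np.argmax(T['frame'][r,375:440].mean(1)>150)+375 for r in range(238,264,3)]);print(a)
E
```

```text
[ 0.4532 -0.3288  0.371 ] [-3.1412 -0.0008  1.6762] [ 0.3113 -0.1156 -0.8545] 0.059251749691773097
T [] [{'rect': [384.9, 235.2, 38.2, 30.8], 'p': 0.83}] [(array([221.8, 236.6]), 0.16)]
S [([303.4, 157.3], 0.78)] [{'rect': [293.0, 142.2, 25.9, 25.2], 'p': 0.6}] [(array([232.6, 127.8]), 0.66)]
rack [[0.4898655108620089, -0.27153805308573375], [0.40415465139061524, -0.2781719517146157], [0.4156761588896267, -0.33727562667127214], [0.4208957420031382, -0.3698690868471386], [0.49727192026091305, -0.36011803146964466]]
[385 386 386 386 386 386 386 387 387]
```

Emit:
{"op": "arm_command", "data": {"deltas": [[[0.05,0,2.5],[0,0,0],5.5],[[0,0,3],[0,0,0],5.5],[[0,0,3],[0,0,0],5.5],[[0,0,2.5],[0,0,0],5.5],[[0,0,0.8],[0,0,0],5.5],[[0,0,0.8],[0,0,0],5.5],[[0,0,0.5],[0,0,0],5.5],[[0,0,0.5],[0,0,0],5.5],[[0,0,0],[0,0,0],5.5]]}}

```text
clock: 44.45
position: [0.4533, -0.3282, 0.2355]
tool_rot: [3.141, 0.0, 1.68]
force: [-0.1, -0.2, -1.4]
grip_width: 0.0594
finger_force: 27.3
```

Emit:
{"op": "arm_command", "data": {"deltas": [[[0,0,0.5],[0,0,0],5.5],[[0,0,0.4],[0,0,0],5.5],[[0,0,0.2],[0,0,0],5.5],[[0,0,0.1],[0,0,0],5.5],[[0,0,0],[0,0,0],5.5],[[0,0,0],[0,0,0],5.5]]}}

```text
clock: 45.05
position: [0.4533, -0.3282, 0.2236]
tool_rot: [3.141, 0.0, 1.68]
force: [0.1, 0.3, 0.6]
grip_width: 0.0595
finger_force: 27.3
```

Emit:
{"op": "arm_command", "data": {"deltas": [[[0,0,0.1],[0,0,0],5.5],[[0,0,0],[0,0,0],6.3],[[0,0,0],[0,0,0],7],[[0,0,0],[0,0,0],8],[[0,0,0],[0,0,0],8],[[0,0,-1],[0,0,0],8],[[0,0,-3],[0,0,0],8],[[0,0,-4],[0,0,0],8],[[0,0,-4],[0,0,0],8],[[0,0,-4],[0,0,0],8],[[0,0,-4],[0,0,0],8],[[0,0,-4],[0,0,0],8],[[0,0,-4],[0,0,0.034],8]]}}

```text
clock: 46.35
position: [0.4528, -0.3277, 0.5051]
tool_rot: [3.141, 0.0, 1.647]
force: [-0.2, -0.7, -0.3]
grip_width: 0.0801
finger_force: 0.0
```

Emit:
{"op": "arm_command", "data": {"deltas": [[[2.77,2.42,0],[0,0,0],6],[[2.77,2.42,0],[0,0,0],4],[[2.77,2.42,0],[0,0,0],3],[[2.77,2.42,0],[0,0,0],2],[[2.77,2.42,0],[0,0,0],2],[[2.77,2.42,0],[0,0,0],2],[[2.77,2.42,0],[0,0,0],2],[[2.77,2.42,0],[0,0,0],2],[[2.77,2.42,0],[0,0,0],2],[[0,0,0],[0,0,0],2],[[0,0,0],[0,0,0],2]]}}

```text
clock: 47.45
position: [0.6515, -0.0623, 0.5028]
tool_rot: [-3.141, -0.0, 1.648]
force: [-0.7, -1.5, -0.1]
grip_width: 0.0197
finger_force: 0.0
```

```bash
python3 - <<'E'
from h import *
np.set_printoptions(precision=4,suppress=True)
o=bot.observe();print(o['position'],o['tool_rot'],o['force'],o['grip_width'])
T=bot.grab_frame('top');S=bot.grab_frame('side')
print([(l,np.round(m['at'],1),round(m['p'],2)) for l,f in(('T',T),('S',S)) for m in bot.mark_of('board_a_mid',f)+bot.mark_of('lid_bar',f)[:2]])
print('exp bar',proj(S,[.6735,-.0338,.261]),proj(T,[.6735,-.0338,.261]))
up=lambda a,k:cv2.resize(a,None,fx=k,fy=k,interpolation=cv2.INTER_CUBIC)
cv2.imwrite('pics/c12.png',np.hstack([up(T['frame'][175:275,365:440],5),up(S['frame'][90:190,235:320],5)])[:,:,::-1])
E
```

```text
[ 0.6515 -0.0623  0.5028] [-3.1414 -0.0004  1.6482] [-0.6958 -1.4925 -0.0578] 0.019673301507775943
[('T', array([213.5, 238.1]), 0.31), ('T', array([313.8, 142.1]), 0.67), ('S', array([233.4, 129. ]), 0.68), ('S', array([224. , 141.9]), 0.75)]
exp bar [[224.2788 140.2433]] [[317.5493 142.5563]]
```

View pics/c12.png

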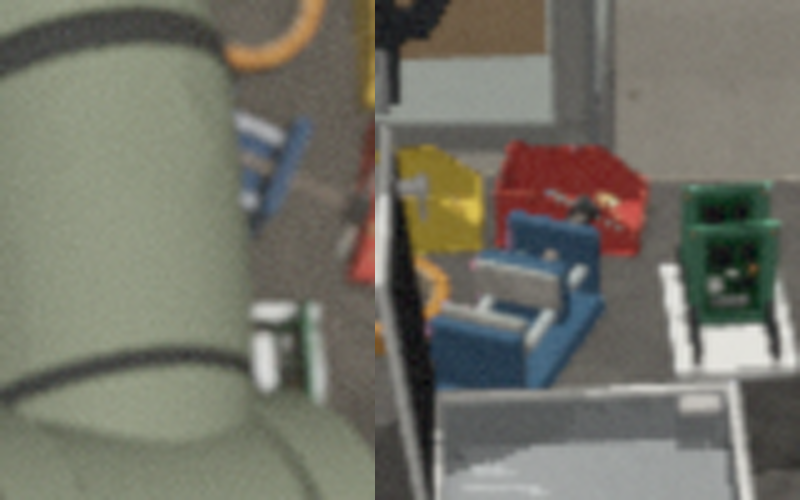

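Both boards stand in the rack in separate slots (side crop 730,250) and the case looks empty. Now I'll regrasp the lid bar.

Emit:
{"op": "arm_command", "data": {"deltas": [[[2.67,2.42,0],[0,0,0],2],[[0,0,0],[0,0,0],2],[[0,0,3],[0,0,0],2],[[0,0,3],[0,0,0],2],[[0,0,0],[0,0,0],2],[[0,0,0.7],[0,0,0],2],[[0,0,0.5],[0,0,0],2],[[0,0,0],[0,0,0],2]]}}

```text
clock: 48.55
position: [0.6737, -0.0348, 0.4309]
tool_rot: [3.141, 0.0, 1.646]
force: [-0.6, 0.3, -0.7]
grip_width: 0.0198
finger_force: 0.0
```

Emit:
{"op": "arm_command", "data": {"deltas": [[[0,0,0.6],[0,0,0],2],[[0,0,0.6],[0,0,0],2],[[0,0,0.3],[0,0,0],2],[[0,0,0],[0,0,0],2]]}}

```text
clock: 48.95
position: [0.6736, -0.0347, 0.4149]
tool_rot: [-3.141, -0.0, 1.647]
force: [-0.8, 0.5, -0.1]
grip_width: 0.0199
finger_force: 0.0
```

Emit:
{"op": "arm_command", "data": {"deltas": [[[0,0,0],[0,0,0],1],[[0,0,0],[0,0,0],0.6],[[0,0,0],[0,0,0],0.6],[[0,0,0],[0,0,0],0.6]], "newtons": 60}}

```text
clock: 49.35
position: [0.6737, -0.0346, 0.4157]
tool_rot: [3.141, -0.0, 1.646]
force: [1.6, 0.1, 1.5]
grip_width: 0.0075
finger_force: 58.5
```

Emit:
{"op": "arm_command", "data": {"deltas": [[[0,-0.9,-0.21],[0,0,0],0.6],[[0,-0.91,-0.21],[0,0,0],0.6],[[0,-1.85,-0.22],[0,0,0],0.6],[[0,-1.86,-0.02],[0,0,0],0.6],[[0,-1.855,0.19],[0,0,0],0.6],[[0,-1.82,0.39],[0,0,0],0.6],[[0,0,0],[0,0,0],0.6]]}}

```text
clock: 50.05
position: [0.5802, -0.0415, 0.4161]
tool_rot: [-3.14, 0.0, 1.647]
force: [0.3, 4.7, -4.0]
grip_width: 0.0078
finger_force: 61.2
```

Emit:
{"op": "arm_command", "data": {"deltas": [[[0,-1.77,0.59],[0,0,0],0.6],[[0,-1.69,0.78],[0,0,0],0.6],[[0,-1.6,0.96],[0,0,0],0.6],[[0,-1.48,1.13],[0,0,0],0.6],[[0,-1.35,1.28],[0,0,0],0.6],[[0,0,0],[0,0,0],0.6]]}}

```text
clock: 50.65
position: [0.5021, -0.0475, 0.368]
tool_rot: [-3.138, 0.0, 1.647]
force: [-9.3, 2.3, 3.9]
grip_width: 0.0076
finger_force: 61.5
```

Emit:
{"op": "arm_command", "data": {"deltas": [[[0,-1.2,1.43],[0,0,0],0.6],[[0,-1.04,1.55],[0,0,0],0.6],[[0,-0.86,1.65],[0,0,0],0.6],[[0,-0.675,1.74],[0,0,0],0.6],[[0,0,0],[0,0,0],0.6]]}}

```text
clock: 51.15
position: [0.4655, -0.0503, 0.3041]
tool_rot: [-3.14, -0.001, 1.647]
force: [-3.6, 2.0, -1.2]
grip_width: 0.0076
finger_force: 63.4
```

Emit:
{"op": "arm_command", "data": {"deltas": [[[0,-0.3,0.9],[0,0,0],0.6],[[0,-0.22,0.7],[0,0,0],0.6],[[0,-0.05,0.15],[0,0,0],0.6],[[0,0,0.1],[0,0,0],0.6],[[0,0,0],[0,0,0],0.6]]}}

```text
clock: 51.65
position: [0.4605, -0.0506, 0.287]
tool_rot: [3.141, -0.0, 1.647]
force: [4.0, 4.7, -4.8]
grip_width: 0.0082
finger_force: 64.2
```

Emit:
{"op": "arm_command", "data": {"deltas": [[[0,0,0.1],[0,0,0],0.6],[[0,0,0.1],[0,0,0],0.6],[[0,0,0],[0,0,0],0.6]]}}

```text
clock: 51.95
position: [0.4603, -0.0506, 0.2853]
tool_rot: [3.141, 0.0, 1.647]
force: [-1.1, 4.2, 7.4]
grip_width: 0.0079
finger_force: 65.6
```

Emit:
{"op": "arm_command", "data": {"deltas": [[[0,0,0.1],[0,0,0],0.6],[[0,0,0.1],[0,0,0],0.6],[[0,0,0],[0,0,0],0.6]]}}

```text
clock: 52.25
position: [0.4603, -0.0504, 0.2847]
tool_rot: [3.14, 0.002, 1.647]
force: [-15.6, 5.2, 53.3]
grip_width: 0.008
finger_force: 70.3
```

Emit:
{"op": "arm_command", "data": {"deltas": [[[0,0,-0.2],[0,0,0],0.6],[[0,0,0],[0,0,0],2],[[0,0,0],[0,0,0],4],[[0,0,0],[0,0,0],4.5],[[0,0,-2],[0,0,0],4.5],[[0,0,-3.5],[0,0,0],4.5],[[0,0,-3.5],[0,0,0],4.5],[[0,0,-3.5],[0,0,0],4.5]]}}

```text
clock: 53.05
position: [0.4598, -0.0509, 0.4109]
tool_rot: [-3.141, -0.0, 1.647]
force: [0.2, -0.7, -0.3]
grip_width: 0.0452
finger_force: 0.0
```

Emit:
{"op": "arm_command", "data": {"deltas": [[[0,0,0],[0,0,0.1373],4.5],[[0,0,0],[0,0,0.1373],4.5],[[0,0,0],[0,0,0.1373],4.5],[[0,0,0],[0,0,0.1373],4.5],[[0,0,0],[0,0,0.1373],4.5],[[0,0,0],[0,0,0.1373],4.5],[[0,0,0],[0,0,0.1373],4.5],[[0,0,0],[0,0,0.1373],4.5],[[0,0,0],[0,0,0.1373],4.5],[[0,0,0],[0,0,0.1373],4.5],[[0,0,0],[0,0,0.1373],4.5],[[0,0,0],[0,0,0.1373],4.5]]}}

```text
clock: 54.25
position: [0.4599, -0.051, 0.4096]
tool_rot: [3.142, 0.001, -0.007]
force: [-0.6, 0.3, -0.0]
grip_width: 0.0452
finger_force: 0.0
```

Emit:
{"op": "arm_command", "data": {"deltas": [[[-0.405,-3.54,0],[0,0,0],4.5],[[-0.405,-3.54,0],[0,0,0],4.5],[[-0.405,-3.54,0],[0,0,0],4.5],[[-0.405,-3.54,0],[0,0,0],4.5],[[-0.405,-3.54,0],[0,0,0],4.5],[[-0.405,-3.54,0],[0,0,0],4.5],[[-0.405,-3.54,0],[0,0,0],4.5],[[-0.405,-3.54,0],[0,0,0],4.5],[[0,0,0],[0,0,0.096],4.5],[[0,0,0],[0,0,0],4.5],[[0,0,0],[0,0,0],4.5]]}}

```text
clock: 55.35
position: [0.428, 0.2319, 0.4095]
tool_rot: [3.141, 0.0, -0.095]
force: [0.8, -0.4, -1.0]
grip_width: 0.045
finger_force: 0.0
```

```bash
python3 - <<'E'
from h import *
np.set_printoptions(precision=4,suppress=True)
o=bot.observe();print(o['position'],o['tool_rot'],o['qpos'])
T=bot.grab_frame('top')
q=blobquad(T,None,150,(285,165,360,250));w=np.array([onz(T,p,.1005) for p in q]);print(w[:,:2])
q=blobquad(T,None,150,(375,228,445,275));w=np.array([onz(T,p,.006) for p in q]);print('rack',w[:,:2].tolist())
g=cv2.cvtColor(T['frame'],cv2.COLOR_RGB2GRAY).astype(int);print(g[224:238,329:346])
E
```

```text
[0.428  0.2319 0.4095] [ 3.1408  0.0002 -0.0951] [-0.2048  0.3318 -0.5156  1.929   0.2019  0.932  -2.4843]
[[ 0.6252  0.0192]
 [ 0.4381  0.0044]
 [ 0.4503 -0.1492]
 [ 0.634  -0.1338]]
rack [[0.5021191551502453, -0.3992781920734239], [0.48902231190353684, -0.27219923428739623], [0.40699680627903667, -0.2778861810099833], [0.42136341301028957, -0.4094013185420807]]
[[210 211 210 211 211 208 204 203 199 202 205 207 208 208 210 208 209]
 [211 211 212 209 205 191 185 181 178 184 184 192 201 205 204 202 200]
 [211 212 209 203 185 169 163 170 176 178 178 174 183 199 200 194 198]
 [212 211 205 186 164 161 176 187 190 192 187 178 174 186 198 201 204]
 [210 211 191 166 158 174 188 195 195 196 191 186 175 171 187 206 210]
 [212 206 179 145 153 171 184 181 182 180 182 177 168 152 169 198 210]
 [211 202 165 133 131 147 157 152 150 151 153 150 146 128 155 197 212]
 [209 202 169 128 126 138 145 143 148 147 144 144 134 121 152 196 211]
 [201 201 171 140 139 161 172 177 176 179 173 174 160 134 154 197 211]
 [200 206 180 144 143 171 186 194 196 194 196 190 172 143 162 199 212]
 [203 207 193 162 137 149 177 188 193 194 195 178 158 145 175 199 209]
 [208 211 206 185 156 140 148 160 168 170 169 154 147 163 191 207 214]
 [208 211 209 200 179 156 142 141 139 143 140 148 160 183 204 210 213]
 [211 214 212 208 200 187 171 166 162 154 162 175 189 204 211 211 212]]
```

Emit:
{"op": "arm_command", "data": {"deltas": [[[0,-0.08,3.5],[0,0,0],4.5],[[0,0,3.5],[0,0,0],4.5],[[0,0,3.5],[0,0,0],4.5],[[0,0,3.5],[0,0,0],4.5],[[0,0,2],[0,0,0],4.5],[[0,0,1],[0,0,0],4.5],[[0,0,0.2],[0,0,0],3.0],[[0,0,0],[0,0,0],2.0],[[0,0,0],[0,0,0],1.5],[[0,0,0],[0,0,0],1.2],[[0,0,0],[0,0,0],0.9],[[0,0,0],[0,0,0],0.5],[[0,0,0],[0,0,0],0.5],[[0,0,0],[0,0,0],0.5]], "newtons": 40}}

```text
clock: 56.8
position: [0.4283, 0.2331, 0.2383]
tool_rot: [-3.141, -0.001, -0.097]
force: [-0.9, -1.8, 6.9]
grip_width: 0.0094
finger_force: 41.1
```

Emit:
{"op": "arm_command", "data": {"deltas": [[[0,0,-1.0],[0,0,0],0.5],[[0,0,-1.5],[0,0,0],0.5],[[0,0,-2.5],[0,0,0],0.5],[[0,0,-3.5],[0,0,0],0.5],[[0,0,-3.5],[0,0,0],0.5],[[0,0,-3.5],[0,0,0],0.5],[[0,0,-2.5],[0,0,-0.097],0.5],[[0.445,3.48,0],[0,0,0],0.5],[[0.445,3.48,0],[0,0,0],0.5],[[0.445,3.48,0],[0,0,0],0.5],[[0.445,3.48,0],[0,0,0],0.5],[[0.445,3.48,0],[0,0,0],0.5],[[0.445,3.48,0],[0,0,0],0.5],[[0.445,3.48,0],[0,0,0],0.5],[[0.445,3.48,0],[0,0,0],0.5],[[0.445,3.48,0],[0,0,0],0.5],[[0.445,3.48,0],[0,0,0],0.5]]}}

```text
clock: 58.5
position: [0.4722, -0.1162, 0.4185]
tool_rot: [-3.141, -0.001, 0.0]
force: [0.4, 0.4, -0.5]
grip_width: 0.0093
finger_force: 40.0
```

Emit:
{"op": "arm_command", "data": {"deltas": [[[0,0,0],[0,0,-0.1405],0.5],[[0,0,0],[0,0,-0.1405],0.5],[[0,0,0],[0,0,-0.1405],0.5],[[0,0,0],[0,0,-0.1405],0.5],[[0,0,0],[0,0,-0.1405],0.5],[[0,0,0],[0,0,-0.1405],0.5],[[0,0,0],[0,0,-0.1405],0.5],[[0,0,0],[0,0,-0.1405],0.5],[[0,0,0],[0,0,-0.1405],0.5],[[0,0,0],[0,0,-0.1405],0.5],[[0,0,0],[0,0,-0.1405],0.5],[[0,0,0],[0,0,-0.1405],0.5],[[0,0,0],[0,0,-0.1405],0.5],[[0,0,0],[0,0,0],0.5],[[0,0,0],[0,0,0],0.5]]}}

```text
clock: 60.0
position: [0.4723, -0.1149, 0.4181]
tool_rot: [3.141, 0.0, 1.822]
force: [0.0, -0.3, -0.7]
grip_width: 0.0095
finger_force: 39.8
```

Emit:
{"op": "arm_command", "data": {"deltas": [[[-0.02,0.07,2.5],[0,0,0],0.5],[[0,0,2.5],[0,0,0],0.5],[[0,0,1.5],[0,0,0],0.5],[[0,0,0.9],[0,0,0],0.5],[[0,0,0.3],[0,0,0],0.5],[[0,0,0.2],[0,0,0],0.5],[[0,0,0.2],[0,0,0],0.5],[[0,0,0],[0,0,0],0.5],[[0,0,0],[0,0,0],0.5]]}}

```text
clock: 60.9
position: [0.4732, -0.1149, 0.337]
tool_rot: [3.141, 0.0, 1.826]
force: [0.5, -0.3, -0.8]
grip_width: 0.0094
finger_force: 39.7
```

Emit:
{"op": "arm_command", "data": {"deltas": [[[0,0,0.2],[0,0,0],0.5],[[0,0,0],[0,0,0.1],0.5],[[0,0,0],[0,0,0.14],0.5],[[0,0,0],[0,0,0.14],0.5],[[0,0,0],[0,0,0.14],0.5],[[0,0,0],[0,0,0.14],0.5],[[0,0,0],[0,0,0.14],0.5],[[0,0,0],[0,0,0],0.5]]}}

```text
clock: 61.7
position: [0.4732, -0.1147, 0.3347]
tool_rot: [3.141, 0.0, 1.024]
force: [-0.7, -1.4, -1.1]
grip_width: 0.0094
finger_force: 39.8
```

```bash
python3 - <<'E'
from h import *
o=bot.observe();print(o['position'],o['tool_rot'],o['force'],o['moment'],o['grip_width'])
E
```

```text
[ 0.47322636 -0.11467342  0.33473493] [3.14143567e+00 1.61065540e-04 1.02392907e+00] [-0.72393898 -1.38059668 -1.06429765] [-0.13599127  0.2487917  -0.01435632] 0.009394965551707575
```

Emit:
{"op": "arm_command", "data": {"deltas": [[[0,0,0],[0,0,0.14],0.5],[[0,0,0],[0,0,0.14],0.5],[[0,0,0],[0,0,0.14],0.5],[[0,0,0],[0,0,0.14],0.5],[[0,0,0],[0,0,0.14],0.5],[[0,0,0],[0,0,0.14],0.5],[[0,0,0],[0,0,0],0.5]]}}

```text
clock: 62.4
position: [0.4733, -0.1148, 0.3348]
tool_rot: [3.141, -0.0, 0.188]
force: [-0.3, -1.6, -0.8]
grip_width: 0.0094
finger_force: 39.8
```

```bash
python3 - <<'E'
from h import *
o=bot.observe();print(o['position'],o['tool_rot'],o['force'],o['moment'],o['grip_width'])
E
```

```text
[ 0.47332802 -0.11475952  0.3347534 ] [ 3.14121905e+00 -2.24434864e-04  1.88044512e-01] [-0.30436043 -1.57915681 -0.80379197] [-0.19951873  0.03221406 -0.03423114] 0.009416739558480571
```

Emit:
{"op": "arm_command", "data": {"deltas": [[[0,0,0],[0,0,0.07],0.5],[[0,0,0],[0,0,0.05],0.5],[[0,0,0],[0,0,0],0.5]]}}

```text
clock: 62.7
position: [0.4733, -0.1148, 0.3347]
tool_rot: [3.141, -0.0, 0.072]
force: [-0.1, 0.1, -0.1]
grip_width: 0.0095
finger_force: 39.9
```

```bash
python3 - <<'E'
from h import *
o=bot.observe();print(o['position'],o['tool_rot'],o['force'],o['moment'],o['grip_width'])
E
```

```text
[ 0.4732954  -0.11481383  0.33471926] [ 3.14145738e+00 -2.30973015e-04  7.21026916e-02] [-0.12989991  0.05898659 -0.07955228] [-0.20589851 -0.08463174  0.08201727] 0.00948344020903255
```

Emit:
{"op": "arm_command", "data": {"deltas": [[[0,0,0],[0,0,0.05],0.5],[[0,0,0],[0,0,0],0.5]]}}

```text
clock: 62.9
position: [0.4733, -0.1149, 0.3347]
tool_rot: [3.142, -0.0, 0.021]
force: [0.7, -0.3, -1.3]
grip_width: 0.0092
finger_force: 39.9
```

```bash
python3 - <<'E'
from h import *
o=bot.observe();print(o['position'],o['tool_rot'],o['force'],o['moment'],o['grip_width'])
E
```

```text
[ 0.47327029 -0.11485139  0.33472502] [ 3.14156496e+00 -2.26286901e-04  2.09386958e-02] [ 0.68002716 -0.27883055 -1.31414494] [-0.10266597 -0.13356096  0.07764012] 0.009244821648402362
```

Emit:
{"op": "arm_command", "data": {"deltas": [[[0,0,0],[0,0,0.05],0.5],[[0,0,0],[0,0,0],0.5]]}}

```text
clock: 63.1
position: [0.4733, -0.1149, 0.3347]
tool_rot: [3.142, -0.0, -0.03]
force: [1.0, -1.4, 0.1]
grip_width: 0.0095
finger_force: 39.8
```

```bash
python3 - <<'E'
from h import *
o=bot.observe();print(o['position'],o['tool_rot'],o['force'],o['moment'],o['grip_width'])
E
```

```text
[ 0.47327754 -0.11486766  0.33472422] [ 3.14152010e+00 -2.42541873e-04 -3.00260148e-02] [ 0.97973524 -1.36361298  0.09507871] [-0.15689843 -0.14608229  0.00201481] 0.009521548908471107
```

Emit:
{"op": "arm_command", "data": {"deltas": [[[0,0,0],[0,0,0.05],0.5],[[0,0,0],[0,0,0],0.5]]}}

```text
clock: 63.3
position: [0.4733, -0.1149, 0.3347]
tool_rot: [3.142, -0.0, -0.081]
force: [1.1, -1.4, 0.0]
grip_width: 0.0093
finger_force: 39.8
```

```bash
python3 - <<'E'
from h import *
o=bot.observe();print(o['tool_rot'],o['force'],o['moment'],o['grip_width'])
E
```

```text
[ 3.14150722e+00 -2.63226671e-04 -8.05052608e-02] [ 1.09755749 -1.36047461  0.03165004] [-0.18556681 -0.18254941  0.04787144] 0.0093369649779554
```

Emit:
{"op": "arm_command", "data": {"deltas": [[[0,0,0],[0,0,0.05],0.5],[[0,0,0],[0,0,0],0.5]]}}

```text
clock: 63.5
position: [0.4732, -0.1149, 0.3347]
tool_rot: [3.142, -0.0, -0.131]
force: [0.5, -1.3, -0.7]
grip_width: 0.0095
finger_force: 39.8
```

```bash
python3 - <<'E'
from h import *
o=bot.observe();print(o['tool_rot'],o['force'],o['moment'],o['grip_width'])
E
```

```text
[ 3.14150398e+00 -1.36222116e-04 -1.30844866e-01] [ 0.53584867 -1.34491958 -0.67187301] [-0.24647192 -0.27854467  0.08844581] 0.009492010695931762
```

Emit:
{"op": "arm_command", "data": {"deltas": [[[0,0,0],[0,0,0.05],0.5],[[0,0,0],[0,0,0],0.5]]}}

```text
clock: 63.7
position: [0.4733, -0.1149, 0.3348]
tool_rot: [3.141, -0.0, -0.181]
force: [0.6, -1.1, 1.9]
grip_width: 0.0095
finger_force: 40.2
```

```bash
python3 - <<'E'
from h import *
o=bot.observe();print(o['tool_rot'],o['force'],o['moment'],o['grip_width'])
E
```

```text
[ 3.14148934e+00 -3.02533054e-04 -1.81002253e-01] [ 0.60016374 -1.10289044  1.89193715] [-0.27390129 -0.17356546  0.09541538] 0.009505820836747478
```

Emit:
{"op": "arm_command", "data": {"deltas": [[[0,0,0],[0,0,0.04],0.5],[[0,0,0],[0,0,0],0.5]]}}

```text
clock: 63.9
position: [0.4733, -0.1148, 0.3348]
tool_rot: [3.142, -0.0, -0.221]
force: [-0.1, -0.7, 1.6]
grip_width: 0.0094
finger_force: 40.3
```

```bash
python3 - <<'E'
from h import *
o=bot.observe();print(o['tool_rot'],o['force'],o['moment'],o['grip_width'])
S=bot.grab_frame('side');g=cv2.cvtColor(S['frame'],cv2.COLOR_RGB2GRAY).astype(int);print(g[150:176,288:312])
E
```

```text
[ 3.14153273e+00 -2.87385173e-04 -2.20825158e-01] [-0.06464019 -0.7410789   1.59661615] [-0.30521803 -0.21480266  0.16865733] 0.00944744596636155
[[ 97  96  98  99 124 198 173 103  68  43  29  29  23  47  94  89  52  31
   56  77  81  62  43  36]
 [ 96  99  96  98 115 171 157  99  66  49  33  36  30  52  94  84  50  31
   40  49  51  44  44  45]
 [ 95  96 100 100 106 144 144 102  73  52  39  34  32  60  93  84  45  27
   36  59  53  58  64  63]
 [ 97  98  95  98 101 119 141 113  82  49  36  36  37  54  94  77  44  28
   42  59  64  62  68  67]
 [ 96 100  96  98  97 116 191 181 125  64  41  34  35  53  93  87  63  60
   84  93  94 107 113 109]
 [ 96  96 100  96  98 124 206 210 171 115  76  62  60  65 100 139 145 150
  177 183 182 203 209 205]
 [ 97  98 100  99  97 121 203 219 209 163 113  99  97 103 115 178 208 213
  216 217 217 222 224 218]
 [ 95  94  95  93  99 115 191 216 216 171 122 111 109 108 120 185 217 223
  223 223 225 224 226 223]
 [ 93  94  94  95  95 107 167 210 216 174 119 110 111 109 123 187 217 223
  223 224 223 224 224 222]
 [ 96  96  95  94  94  98 143 207 217 177 127
[... 972 characters left out ...]
67 168 166 167 163 143 116 124 131 129 128 122 125 137 175 186 164
  151 149 119  97  92  96]
 [168 168 168 169 169 164 122  89 116 138 143 143 138 137 140 172 186 166
  138 145 118  98  94  94]
 [168 167 169 168 168 164 122  82 100 122 133 141 160 173 153 171 186 179
  149 148 122  98  93  94]
 [175 170 167 168 168 162 137  97  82  94 111 118 130 134 128 165 186 185
  164 156 133 100  92  93]
 [214 190 171 167 167 165 161 135  98  85  81  91  98  95 108 165 192 193
  190 196 165 107  72  72]
 [222 213 183 168 166 165 165 161 140 124 110 109 116 116 114 165 194 195
  185 202 187 130  74  66]
 [218 196 173 166 165 165 166 166 161 160 168 198 203 195 160 166 191 196
  189 205 205 149  84  65]]
```

Emit:
{"op": "arm_command", "data": {"deltas": [[[0,0,0],[0,0,-0.13],0.5],[[0,0,0],[0,0,-0.12],0.5],[[0,0,0],[0,0,0],0.5]]}}

```text
clock: 64.25
position: [0.473, -0.1149, 0.3346]
tool_rot: [-3.141, 0.0, 0.031]
force: [-0.3, -0.4, -0.1]
grip_width: 0.0094
finger_force: 39.9
```

Emit:
{"op": "arm_command", "data": {"deltas": [[[0,0,-1],[0,0,0],0.5],[[0,0,-2.5],[0,0,0],0.5],[[0,0,-3],[0,0,0],0.5],[[0,0,-2],[0,0,0.03],0.5],[[-0.45,-3.48,0],[0,0,0],0.5],[[-0.45,-3.48,0],[0,0,0],0.5],[[-0.45,-3.48,0],[0,0,0],0.5],[[-0.45,-3.48,0],[0,0,0],0.5],[[-0.45,-3.48,0],[0,0,0],0.5],[[-0.45,-3.48,0],[0,0,0],0.5],[[-0.45,-3.48,0],[0,0,0],0.5],[[-0.45,-3.48,0],[0,0,0],0.5],[[-0.45,-3.48,0],[0,0,0],0.5],[[-0.45,-3.48,0],[0,0,0],0.5],[[0,0,0],[0,0,0.094],0.5],[[0,0,0],[0,0,0],0.5],[[0,0,0],[0,0,0],0.5]]}}

```text
clock: 65.95
position: [0.4295, 0.2328, 0.42]
tool_rot: [3.141, -0.0, -0.097]
force: [0.2, 0.4, -1.8]
grip_width: 0.0095
finger_force: 39.8
```

```bash
python3 - <<'E'
from h import *
o=bot.observe();print(o['position'],o['tool_rot'],o['qpos'][6],o['moment'],o['grip_width'])
T=bot.grab_frame('top')
g=cv2.cvtColor(T['frame'],cv2.COLOR_RGB2GRAY).astype(int);print(g[224:238,329:346])
P=[]
for r in range(228,234):
    w=np.clip(190-g[r,334:341],0,None); P.append(onz(T,((w*np.arange(334,341)).sum()/w.sum(),r),.1085)[:2])
v=cv2.fitLine(np.array(P,np.float32),cv2.DIST_L2,0,.01,.01).ravel();print(v)
E
```

```text
[0.4294504  0.23282215 0.42001952] [ 3.14122922e+00 -1.56951438e-04 -9.69100784e-02] -2.334555046004787 [-0.039796   -0.01568587  0.03614907] 0.009474576245098931
[[211 212 213 212 212 208 207 205 201 204 207 208 211 211 210 209 213]
 [212 212 213 210 205 195 184 182 175 180 181 191 204 210 206 203 208]
 [213 213 211 203 191 173 169 161 145 145 159 171 184 200 203 202 205]
 [212 214 206 188 172 170 177 176 142 137 165 172 171 185 199 204 208]
 [212 210 194 170 168 186 196 187 146 144 185 188 178 170 189 203 211]
 [213 208 181 156 178 197 201 187 148 144 186 197 186 164 173 201 213]
 [213 204 169 150 181 200 202 188 150 145 182 197 188 162 165 197 210]
 [206 204 166 142 176 198 204 193 147 143 183 199 189 162 158 199 212]
 [204 203 170 141 167 192 204 187 145 140 183 200 187 156 159 199 212]
 [203 203 181 149 150 184 199 186 149 148 184 193 177 153 164 199 214]
 [205 211 193 162 145 164 185 178 139 134 173 181 160 150 176 202 214]
 [208 212 205 187 154 143 160 155 126 124 151 150 145 163 191 209 213]
 [211 213 212 202 181 156 145 138 123 118 135 146 162 186 207 211 213]
 [213 211 214 210 202 190 172 162 158 155 162 181 194 205 213 212 213]]
[ 0.9986948   0.05107633  0.4727914  -0.11598854]
```

Emit:
{"op": "arm_command", "data": {"deltas": [[[-0.12,-0.03,3.5],[0,0,0],0.5],[[0,0,3.5],[0,0,0],0.5],[[0,0,3.5],[0,0,0],0.5],[[0,0,2.5],[0,0,0],0.5],[[0,0,1.0],[0,0,0],0.5],[[0,0,1.0],[0,0,0],0.5],[[0,0,0],[0,0,0],0.5]]}}

```text
clock: 66.7
position: [0.4285, 0.2335, 0.2695]
tool_rot: [3.141, 0.0, -0.098]
force: [-0.0, 1.0, 0.3]
grip_width: 0.0094
finger_force: 39.9
```

Emit:
{"op": "arm_command", "data": {"deltas": [[[0,0,1.0],[0,0,0],0.5],[[0,0,1.0],[0,0,0],0.5],[[0,0,0.8],[0,0,0],0.5],[[0,0,0.2],[0,0,0],0.5],[[0,0,0],[0,0,0],0.5],[[0,0,0],[0,0,0],0.5]]}}

```text
clock: 67.3
position: [0.4284, 0.2338, 0.2399]
tool_rot: [-3.141, -0.0, -0.098]
force: [0.0, -0.1, -1.2]
grip_width: 0.0093
finger_force: 39.9
```

Emit:
{"op": "arm_command", "data": {"deltas": [[[0,0,0.12],[0,0,0],0.5],[[0,0,0],[0,0,0],0.5],[[0,0,0],[0,0,0],1.5],[[0,0,0],[0,0,0],3.0],[[0,0,0],[0,0,0],4.5],[[0,0,0],[0,0,0],4.5],[[0,0,-2.0],[0,0,0],4.5],[[0,0,-3.5],[0,0,0],4.5],[[0,0,-3.5],[0,0,0],4.5],[[0,0,-3.5],[0,0,0],4.5],[[0,0,-3.5],[0,0,0],4.5],[[0,0,-2],[0,0,-0.097],4.5],[[0.5,4,0],[0,0,0],4.5],[[0.5,4,0],[0,0,0],4.5],[[0.5,4,0],[0,0,0],4.5],[[0.5,4,0],[0,0,0],4.5],[[0.5,4,0],[0,0,0],4.5],[[0.5,4,0],[0,0,0],4.5],[[0.5,4,0],[0,0,0],4.5],[[0,4,0],[0,0,0],4.5]]}}

```text
clock: 69.3
position: [0.4631, -0.0879, 0.4186]
tool_rot: [3.142, -0.0, -0.0]
force: [0.9, -0.0, 0.1]
grip_width: 0.0452
finger_force: 0.0
```

```bash
python3 - <<'E'
from h import *
np.set_printoptions(precision=4,suppress=True,linewidth=200)
o=bot.observe();print(o['position'],o['force'])
T=bot.grab_frame('top');S=bot.grab_frame('side')
q=blobquad(T,None,122,(198,222,236,258));w=np.array([onz(T,p,.044) for p in q]);print('stand',w[:,:2])
g=cv2.cvtColor(T['frame'],cv2.COLOR_RGB2GRAY).astype(int);print(g[228:248,208:224])
T0=cv2.imread('pics/t0.png');S0=cv2.imread('pics/s0.png')
for n,f,I,b in(('tin/pliers/stand T',T,T0,(165,165,235,255)),('tin/pliers S',S,S0,(230,295,330,345)),('rack S',S,S0,(288,130,325,172))):
    d=abs(f['frame'][b[1]:b[3],b[0]:b[2],::-1].astype(int)-I[b[1]:b[3],b[0]:b[2]]).max(2); print(n,(d>40).sum())
    if (d>40).any(): ys,xs=np.where(d>40);print(xs.min()+b[0],xs.max()+b[0],ys.min()+b[1],ys.max()+b[1])
print([(l,m) for l,f in(('T',T),('S',S)) for m in bot.find_in('board_a_mid',f)])
E
```

```text
[ 0.4631 -0.0879  0.4186] [ 0.9167 -0.001   0.0812]
stand [[0.4579 0.2621]
 [0.404  0.268 ]
 [0.3983 0.2031]
 [0.4531 0.198 ]]
[[120 117 112 107 110 102 103  97  98  95  99  91  87  96  92  98]
 [139 140 138 133 130 122 114 109 110 110 107 100 100  97  96  94]
 [148 150 153 152 144 124 107 109 123 129 127 128 121 112 114 107]
 [149 155 151 147 136 108  92  97 119 139 142 140 138 136 136 130]
 [152 153 153 151 126  95  68  68  99 130 135 134 140 148 150 149]
 [152 154 148 145 113  79  60  56  79 107 121 120 132 146 153 152]
 [149 155 153 144 112  68  55  45  64  91 106 109 123 143 154 153]
 [152 155 153 138 107  68  51  51  66  83  94 107 120 139 150 152]
 [153 156 148 128  95  71  51  54  61  77  85 106 128 149 155 153]
 [151 156 147 120  82  57  53  58  69  79  90 112 138 151 154 151]
 [156 156 142 113  74  57  47  62  74  76  92 119 142 154 152 156]
 [153 151 139 106  65  55  60  58  75  85  98 128 144 153 154 153]
 [152 152 133 102  67  57  48  60  79  90 106 137 151 155 151 155]
 [153 154 139 108  76  58  51  60  80  91 106 137 153 156 155 156]
 [156 151 147 130  99  70  65  68  81  98 119 144 154 152 155 156]
 [155 156 153 144 127 115  94  87  97 107 128 147 152 156 154 154]
 [157 155 155 156 145 139 123 114 124 131 146 153 155 154 155 154]
 [155 154 158 157 152 152 143 132 136 146 154 155 154 154 156 154]
 [146 147 150 149 150 147 147 140 147 153 155 153 158 154 156 157]
 [120 127 130 135 140 140 142 145 147 152 152 155 157 154 154 156]]
tin/pliers/stand T 0
tin/pliers S 0
rack S 425
288 315 130 171
[('S', {'rect': [297.0, 124.5, 15.4, 15.4], 'p': 0.34})]
```

```bash
python3 - <<'E'
from h import *
S=bot.grab_frame('side')
c=cv2.imread('pics/c12.png')[:,375:]; c=cv2.resize(c,(85,100),interpolation=cv2.INTER_AREA)[:,:,::-1]
d=abs(c.astype(int)-S['frame'][90:190,235:320])[30:75,56:85].max(2); print((d>45).sum(),d.size)
print(bot.job_done())
E
```

```text
119 1305
the job is handed in; nothing more can be done
None
```

I handed the job in: both boards (only two were in the case) stood in separate rack slots when last viewed, the lid is shut and locked, and the key is back in its stand with the pliers and tin unmoved. A late pixel check of the rack differed at 119 of 1,305 points, and I handed in without looking into why.

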